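# Load the pack charger and click its selector to four

### The job

Load the charging cradle: take the loose battery pack with the orange label and stack it squarely on the pack that already lies on the slope, set down without dropping it and with its end touching the blue backstop like the pack below. The charger's selector has no scale, so also push its lever anticlockwise (seen from above) with a finger until you feel it press firmly against its end stop, without forcing it, and from there turn it exactly four clicks clockwise. Do not disturb the other things on the bench; let go of everything when done.

Things in the scene. Friction and masses are not known exactly. Their poses are not given: they have to be found in the camera images.
- dial_axis (a point): Centre of the selector: on its upright turning axis, 22 mm above the charger's top, half-way up the lever. The charger is a fixed grey box 60 mm tall; in this point's frame (z up) it spans x -105..125 mm, y -100..100 mm. A red dot on its top marks the end-stop end of the swing.
- selector (a joint): Selector angle, clockwise from above positive. 0 = on the hard end stop. Detents every 0.436 rad: the stop itself, then clicks 1 to 6 (0.436 .. 2.618). Leaving one takes about 5 N at 80 mm from the axis; past half-way it snaps on to the next by itself, and between the stop and half-way to click 1 it is drawn to the stop. In the frame of dial_axis the lever points at angle (4.451 - value), x towards y.
- lever_push (a point): Point on the black lever (white line on top), 80 mm out from the turning axis, half-way up; x points outward. The bar is 20 mm wide, 34 mm high, underside 5 mm above the charger's top; it runs from 25 mm behind the axis to 105 mm in front, over a round hub of 45 mm radius, 19 mm high.
- seat_corner (a point): On the inclined cradle, middle of the corner where sloping floor and blue backstop meet. x points down the slope into the backstop, z is square to the floor; the floor (15 degrees) runs from x = -150 to 0 mm and y = -45 to 45 mm, the backstop's face is at x = 0 and rises to z = 75 mm. No side walls. Fixed.
- pack_new_center (a point): Centre of the loose pack to be stacked: black box with lavender cell windows and an orange label on top, 110 mm (its x) x 60 mm (its y) x 42 mm (its z), about 0.45 kg, lying flat on the green mat. Grip across the 60 mm.
- pack_low_center (a point): Centre of the pack already on the cradle: same size, dark label; loose, lying on the slope with its end against the backstop, long side (x) down the slope.
- cell_block: Bystander: black holder with twelve upright lavender cells, 66 x 88 x 69 mm tall; origin at the centre of its underside.
- flux_bottle: Bystander: white bottle with a blue cap, 50 mm across, 130 mm tall; origin at the centre of its underside.
- parts_tray: Bystander: low open black tray with steel links, 80 x 140 x 22 mm; origin at the centre of its underside.
- driver: Bystander: screwdriver with an orange handle, lying, about 200 mm long, under 35 mm high.
- tape_roll: Bystander: yellow roll lying flat, 90 mm across, 24 mm high; origin at the centre of its underside.
- bracket: Bystander: clear plastic bracket, 120 x 35 x 24 mm; origin at the centre of its underside.

How it is judged:
On the way:
1. the fingers press the lever against the end stop (selector below 0.06 rad) with at least 5 N (value of joint selector below 0.06 rad and contact force between the fingers and selector above 5 N), for 0.1 s.
At the end, for the whole second after the job is handed in: New pack flat on the lower one: centre 45-62 mm from the backstop, within 14 mm of the middle line, 57-69 mm above the floor, tilt within 0.1 rad, in line within 0.15 rad, at rest; lower pack still in place; selector at rest four clicks from the stop (1.745 within 0.12 rad) (x of pack_new_center in the frame of seat_corner between -0.062 and -0.045 m and y of pack_new_center in the frame of seat_corner between -0.014 and 0.014 m and z of pack_new_center in the frame of seat_corner between 0.057 and 0.069 m and angle between the z axis of each of pack_new_center, pack_low_center and the z axis of seat_corner, either way round below 0.1 rad and angle between the x axis of pack_new_center and the x axis of seat_corner, either way round below 0.15 rad and x of pack_low_center in the frame of seat_corner between -0.064 and -0.045 m and y of pack_low_center in the frame of seat_corner between -0.014 and 0.014 m and linear speed of pack_new below 0.02 m/s and value of joint selector between 1.625 and 1.865 rad and velocity of joint selector between -0.1 and 0.1 rad/s); the robot touches nothing.
It fails at once if the lever forced against its end stop, with over 60 N (value of joint selector below 0.06 rad and contact force between the fingers and selector above 60 N).
It fails at once if the pack dropped or slammed onto the lower one (over 80 N) (contact force between pack_new and pack_low above 80 N).
It fails at once if one of the six bystanders moved by more than 40 mm (distance of any of cell_block, flux_bottle, parts_tray, driver, tape_roll, bracket from where it was at the start of the episode above 0.04 m).
It also fails if it takes over 64 s, if anything falls off the work surface, if the arm or the gripper's body presses on something with over 40 N, if the wrist force passes 120 N, or if a joint passes its speed limit or range.

### The arm

A 7-joint arm with a two-finger parallel gripper is mounted at the origin on the work surface. World frame = base frame: x ahead of the robot, y to its left, z up, the work surface at z = 0. Lengths are in m, angles in rad, forces in N, time in s.
With the tool pointing down it reaches from about 0.425 to 0.875 m from the base axis. Payload 4.7 kg.
Tool frame: the origin (TCP) lies midway between the tips of the shut fingers; the grasp point (between the pads) lies 19 mm behind it; z points along the fingers, y is the direction in which the jaws open and shut (so a half turn about z gives the same grasp; the last joint's range is limited). The gripper opens to 87 mm and grips with 3 to 60 N. Pads are 19 mm wide; open, the fingers measure 117 mm over their backs; the gripper's body (75 mm by 190 mm) begins 51 mm behind the grasp point.
Start: joints at [1.305, 0.321, -0.07, 1.45, 0.023, 1.371, -0.057], TCP at [0.179, -0.625, 0.19] pointing down, gripper open.
Joint ranges: [-2.86, 2.86], [-0.3, 2.09], [-1.38, 1.24], [0.06, 2.45], [-1.56, 4.7], [0.09, 2.05], [-2.69, 2.69]. Speed limits (rad/s): [2.57, 2.57, 3.14, 3.14, 3.14, 3.14, 3.14].

### API

Orientations are given as a rotation vector (axis times angle).
In Python, from bench import monitor, eyes, order gives the robot as it stands. The module is installed in compiled form; this text tells all that it offers.
- The arm moves only by the shell command python3 -m pendant 'ROWS' [FORCE]. ROWS is JSON, a list of rows, each a list of 3 entries, a list of its own where there are three numbers: the turn, a rotation vector about the tool's x, y, z in degrees, then the shift along the tool's x, y, z in m, then the gripper command: -1 is fully open, 1 is shut, values between are in proportion. In form: [[[rx, ry, rz], [tx, ty, tz], hand], ...]. A call has 1 to 8 rows; each row shifts and turns the commanded pose from where the row before left it, along the tool's axes as they then stand; what a row does not reach is not made up. A row lasts 1/8 s, in which the tool goes at most 62.5 mm and 10.7 degrees, less where a joint would pass 70% of its speed; a pose out of reach is approached as far as the arm can. A call is refused whole if a number of a shift passes 0.0625 or a number of a turn 10.7, either way. A call with a gripper value outside its range is refused whole. The fingers move at their own pace and stop on an object; FORCE is the grip in N (left out, the last holds). Time passes only in rows, so rows that do not move let the fingers close. It gives the time, the measured TCP pose, the force and the opening at its end, in the units of the state.
- monitor.get_state(): the state, without advancing time (a new reading comes with each control period).
- eyes.get_image(name): name is "scene" or "top"; returns a dict with "color" (420x560x3 uint8, red, green, blue), "range_z" (420x560 float32, m along the optical axis (not along the pixel's ray), 0 where there is no reading), "fx", "fy", "cx", "cy" (pixels), "k1" (the pictures are not rectified: a ray, as slopes to the right and down, at radius r is drawn at 1 + k1 r^2 times it, then the intrinsics apply), "world_to_cam" (4x4, takes a point from world to camera coordinates). Camera axes: x right, y up, looking along -z (the intrinsics and any distortion apply to the point x, -y, -z); pixel columns grow to the right and rows downward; lengths in m; the calibration is good to about 2 mm. A picture is of the moment at which its call begins.
- order.close_job(): hands the job in, once; it reports no verdict.
The state is a dict: "time": time; "joint_positions": joint angles; "qd": joint speeds; "joint_torque": joint torques, N m; "position": TCP position; "tool_rot": TCP orientation; "ft_force": force on the tool from outside, world axes, zero at the start; "torque": the same for the moment, N m; "grip_width": opening from 0.0 (shut) to 1.0 (fully open).
Only numpy, scipy, OpenCV 4.12 (cv2) and the standard library are available. Lean on these libraries where they do the work, as an engineer would, in place of code of your own. Each camera call takes 0.05 s, during which the arm holds its last target.

## Working session

There is one attempt and no reset: what is moved stays moved. The work goes in short steps, Python scripts to look and compute and a shell command to move; the robot and the scene stay as the last step left them, time stands still between calls to the robot, and variables do not carry over. Pictures are saved under pics/ and viewed, and the job is handed in when it is done.

```bash
mkdir -p pics; cat > h.py <<'E'
import numpy as np, cv2
from bench import monitor, eyes
from scipy.spatial.transform import Rotation as R
def snap(n,tag):
    im=eyes.get_image(n); cv2.imwrite(f'pics/{tag}.png',im['color'][:,:,::-1])
    np.savez(f'{tag}.npz',**im); return im
def cloud(im):
    z=np.asarray(im['range_z']); h,w=z.shape
    fx,fy,cx,cy,k1=[float(im[k]) for k in('fx','fy','cx','cy','k1')]
    u,v=np.meshgrid(np.arange(w),np.arange(h))
    p=np.stack([u,v],-1).reshape(-1,1,2).astype(float)
    K=np.array([[fx,0,cx],[0,fy,cy],[0,0,1]])
    q=cv2.undistortPoints(p,K,np.array([k1,0,0,0.])).reshape(h,w,2)
    P=np.stack([q[...,0]*z,-q[...,1]*z,-z,np.ones_like(z)],-1)
    W=P@np.linalg.inv(np.asarray(im['world_to_cam'])).T
    W=W[...,:3]; W[z==0]=np.nan
    return W
E
python3 - <<'E'
from h import *
for n in('scene','top'):
    im=snap(n,n+'0'); print(n,{k:im[k] for k in('fx','fy','cx','cy','k1')},np.linalg.inv(im['world_to_cam']).round(3))
s=monitor.get_state();print(s)
E
```

```text
scene {'fx': 436.53805538974785, 'fy': 436.53805538974785, 'cx': 274.53599562346466, 'cy': 205.75163295274035, 'k1': -0.048906363592051146} [[ 0.236 -0.83   0.505  1.055]
 [ 0.972  0.199 -0.128 -0.135]
 [ 0.006  0.52   0.854  0.962]
 [ 0.     0.     0.     1.   ]]
top {'fx': 482.48535338637157, 'fy': 482.48535338637157, 'cx': 284.7552189095955, 'cy': 208.35303417841317, 'k1': -0.07836889714230372} [[ 1.140e-01  9.710e-01 -2.080e-01  2.850e-01]
 [-9.930e-01  1.130e-01 -1.900e-02  1.000e-03]
 [ 5.000e-03  2.090e-01  9.780e-01  1.248e+00]
 [ 0.000e+00  0.000e+00  0.000e+00  1.000e+00]]
{'time': 0.1, 'joint_positions': array([ 1.30509683,  0.3217341 , -0.07005618,  1.45155771,  0.02262959,
        1.3708089 , -0.05693212]), 'qd': array([-0.00062023, -0.00185494, -0.00068231, -0.00185419, -0.00116139,
        0.000201  , -0.00077413]), 'joint_torque': array([-2.20411243e-04, -4.92568803e+01, -4.05640975e-01, -3.13400459e+01,
       -6.41447003e-02,  3.93745839e-02,  3.11695646e-05]), 'position': array([ 0.17927351, -0.62420917,  0.18857796]), 'tool_rot': array([-3.10923922e+00, -4.37801793e-01,  5.81605411e-04]), 'ft_force': array([-0.06831484,  0.25579584, -0.59397334]), 'torque': array([0.02929797, 0.04099716, 0.02625486]), 'grip_width': 0.997977751379759}
```

View pics/scene0.png

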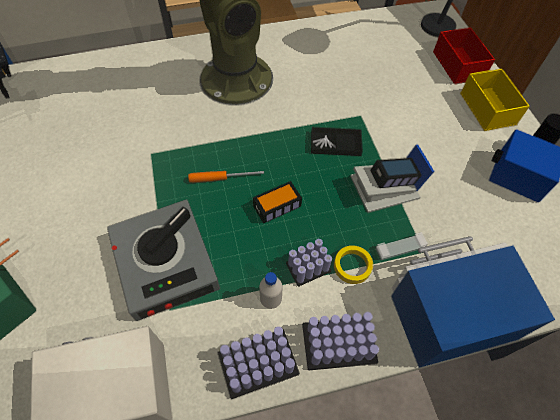

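View pics/top0.png

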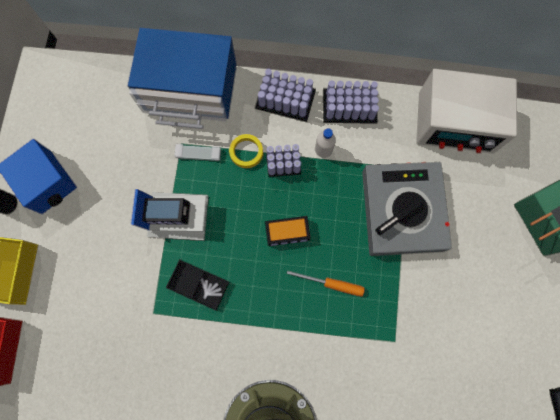

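The pictures show the lever pointing left and down at top px (380,232), with the hub at (407,209) and the red dot at (447,224). The loose pack is at (288,231) and the cradle pack at (167,211). Next I measure them.

```bash
cat > m.py <<'E'
from h import *
def load(t): return dict(np.load(t+'.npz'))
def rect(P):
    (c,s,a)=cv2.minAreaRect((P[:,:2]*1000).astype(np.float32)); return np.round(c,1),np.round(s,1),round(a,1)
E
python3 - <<'E'
from m import *
for t in('top0','scene0'):
    im=load(t);W=cloud(im);hsv=cv2.cvtColor(im['color'],cv2.COLOR_RGB2HSV);H,S,V=[hsv[...,i].astype(int) for i in range(3)]
    print(t)
    ok=np.isfinite(W[...,0])
    def rep(n,m):
        m=m&ok; num,l,st,c=cv2.connectedComponentsWithStats(m.astype(np.uint8))
        for i in range(1,num):
            if st[i,4]>8:
                P=W[l==i]; print(n,c[i].round(),st[i,4],'med',np.median(P,0).round(4),rect(P))
    reg=(W[...,0]>0.2)&(W[...,0]<0.95)&(abs(W[...,1])<0.6)
    rep('orange',(H>5)&(H<20)&(S>180)&(V>130)&reg)
    rep('red',((H<5)|(H>174))&(S>150)&(V>100)&reg)
    z=W[...,2]
    rep('chargertop',(z>0.052)&(z<0.066)&(W[...,1]<-0.15)&reg)
    rep('lever',(z>0.088)&(z<0.115)&(W[...,1]<-0.2)&(V<110)&reg)
    rep('white',(z>0.09)&(z<0.11)&(W[...,1]<-0.2)&(V>130)&(S<60)&reg)
    m=(z>0.03)&reg&(W[...,1]>-0.15)
    rep('objs',m)
E
```

```text
top0
orange [287. 229.] 610 med [0.4895 0.0123 0.0422] (array([489.2,  12. ]), array([45.8, 90.7]), 15.2)
orange [344. 287.] 348 med [ 0.3635 -0.1478  0.023 ] (array([ 364.1, -147.1]), array([97.7, 23.4]), 81.4)
red [447. 224.] 12 med [ 0.5455 -0.3878  0.0604] (array([ 545.9, -387.6]), array([7.9, 7.9]), 32.3)
chargertop [423.  97.] 35 med [ 0.8813 -0.3113  0.0585] (array([ 887.9, -311.4]), array([ 2.4, 76.4]), 89.1)
chargertop [371.  88.] 9 med [ 0.8935 -0.1695  0.0579] (array([ 895.1, -168.6]), array([13. ,  3.4]), 37.7)
chargertop [371.  96.] 11 med [ 0.8702 -0.1706  0.0577] (array([ 870.7, -170.7]), array([10.1,  4.3]), 47.6)
chargertop [373. 112.] 18 med [ 0.8254 -0.1779  0.0592] (array([ 826.1, -180.3]), array([17.1,  8.6]), 85.3)
chargertop [365. 112.] 15 med [ 0.8238 -0.1574  0.0591] (array([ 824.3, -158.7]), array([ 5.8, 17.1]), 3.3)
chargertop [423. 115.] 9 med [ 0.8319 -0.3108  0.0633] (array([ 830.8, -310.6]), array([ 1.6, 12.4]), 85.9)
chargertop [442. 139.] 118 med [ 0.7695 -0.3627  0.0595] (array([ 770.9, -370.2]), array([134.8,  35.1]), 74.3)
chargertop [482. 145.] 14
[... 5216 characters left out ...]
.] 598 med [ 0.7365 -0.0618  0.089 ] (array([729.1, -59.9]), array([49.4, 45. ]), 74.6)
objs [342. 337.] 2657 med [0.8632 0.061  0.0719] (array([859.8,  60.5]), array([131.6,  86. ]), 81.3)
objs [284. 349.] 418 med [ 0.8593 -0.0635  0.0724] (array([854.1, -62.3]), array([86.4, 18.6]), 6.0)
objs [273. 353.] 415 med [ 0.8613 -0.0857  0.0726] (array([856.3, -85.4]), array([86.3, 18.4]), 6.1)
objs [262. 357.] 409 med [ 0.8634 -0.1082  0.0726] (array([ 858.9, -107.9]), array([86. , 18.4]), 6.0)
objs [252. 360.] 414 med [ 0.8659 -0.1305  0.0726] (array([ 861.2, -130.4]), array([85.9, 18.9]), 5.7)
objs [245. 369.] 140 med [ 0.8796 -0.147   0.0721] (array([ 866.3, -145.3]), array([80.1,  9.3]), 0.1)
```

```bash
python3 - <<'E'
from m import *
a=load('top0')['color'][:,:,::-1]
cv2.imwrite('pics/crop1.png',np.hstack([cv2.resize(a[150:270,350:460],None,fx=3.5,fy=3.5,interpolation=2),cv2.resize(a[160:280,120:230],None,fx=3.5,fy=3.5,interpolation=2)]))
E
```

```text
(no output)
```

View pics/crop1.png

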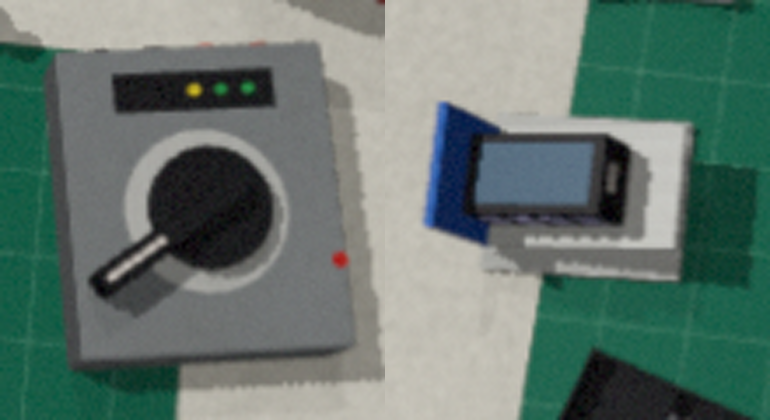

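Findings:
- **Charger:** the yaw is about 9.5° and the axis is near (0.5705, -0.2865).
- **Lever:** it points at world 131.5°. The red dot is at 256°, which is 124.6° or five clicks away. That puts the dot about 8° from where the stop formula predicts it, so I'll count clicks from the measured stop.
- **Grip on the lever:** I'll straddle it with half-open fingers.

```bash
python3 -m pendant '[[[0,0,0],[0.039,-0.026,0],0.17],[[0,0,0],[0.039,-0.026,0],0.17],[[0,0,0],[0.039,-0.026,0],0.17],[[0,0,0],[0.039,-0.026,0],0.17],[[0,0,0],[0.039,-0.026,0],0.17],[[0,0,0],[0.039,-0.026,0],0.17],[[0,0,0],[0.039,-0.026,0],0.17],[[0,0,0],[0.039,-0.026,0],0.17]]' 20
cat >> m.py <<'E'
def pose():
    s=monitor.get_state(); return np.array(s['position']),R.from_rotvec(s['tool_rot']),s
def to(xyz,yawy=None,Rt=None):
    p,r,s=pose()
    y=r.as_matrix()[:,1]
    if yawy is not None:
        a=np.radians(yawy); Y=np.array([np.cos(a),np.sin(a),0]);Z=np.array([0,0,-1.]);Rt=R.from_matrix(np.stack([np.cross(Y,Z),Y,Z],1))
    print('t',round(s['time'],2),'pos',p.round(4),'yaw y',np.degrees(np.arctan2(y[1],y[0])).round(1),'tool z',r.as_matrix()[:,2].round(3),'F',np.round(s['ft_force'],1),'w',round(s['grip_width']*87,1),'j7',s['joint_positions'][6].round(2))
    print('shift tool mm',(r.inv().apply(np.array(xyz)-p)*1000).round(1), 'turn deg',np.degrees((r.inv()*Rt).as_rotvec()).round(2) if Rt is not None else '')
AX=np.array([.5705,-.2865])
def dial(phi,Rr=.08): return AX+Rr*np.array([np.cos(np.radians(phi)),np.sin(np.radians(phi))])
E
python3 -c "
from m import *
to([*dial(131.5),.072],221.5)"
```

```text
time: 1.1
position: [0.4225, -0.3373, 0.1892]
tool_rot: [-3.111, -0.438, 0.001]
ft_force: [0.5, -0.2, -0.2]
grip_width: 0.42
t 1.1 pos [ 0.4225 -0.3373  0.1892] yaw y -74.0 tool z [-0.  0. -1.] F [ 0.5 -0.2 -0.2] w 36.5 j7 -0.69
shift tool mm [121.9 -80.1 117.2] turn deg [0.000e+00 3.000e-02 6.453e+01]
```

```bash
python3 -m pendant '[[[0,0,0],[0.041,-0.0267,0],0.17],[[0,0,0],[0.041,-0.0267,0],0.17],[[0,0,0],[0.04,-0.0267,0],0.17],[[0,0,10.7],[0,0,0],0.17],[[0,0,10.7],[0,0,0],0.17],[[0,0,10.7],[0,0,0],0.17],[[0,0,10.7],[0,0,0],0.17],[[0,0,10.7],[0,0,0],0.17]]'
python3 -m pendant '[[[0,0,10.7],[0,0,0],0.17],[[0,0,0],[0,0,0],0.17]]'
python3 -c "
from m import *
to([*dial(131.5),.072],221.5)
snap('top','top1')"
```

```text
time: 2.1
position: [0.5167, -0.2278, 0.189]
tool_rot: [-2.972, 1.018, 0.002]
ft_force: [-0.2, 0.4, 0.6]
grip_width: 0.413
time: 2.35
position: [0.5167, -0.2279, 0.1891]
tool_rot: [2.869, -1.279, -0.001]
ft_force: [-0.6, -0.5, -0.2]
grip_width: 0.421
t 2.35 pos [ 0.5167 -0.2279  0.1891] yaw y -138.1 tool z [-0.001  0.    -1.   ] F [-0.6 -0.5 -0.2] w 36.6 j7 -2.09
shift tool mm [ -0.4  -1.5 117.1] turn deg [0.03 0.04 0.45]
```

View pics/top1.png

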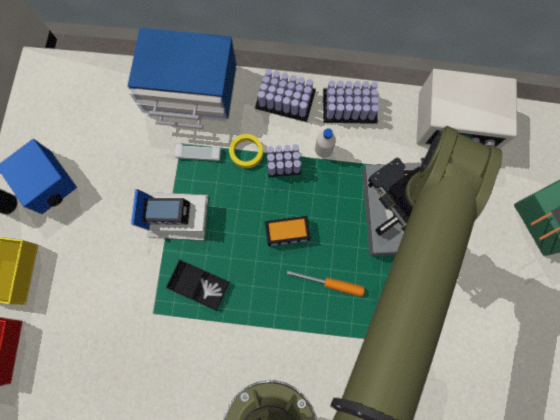

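The gripper is over the lever, at about px (395,195) with parallax, and the lever tip shows at (388,228). Now I descend.

```bash
python3 -m pendant '[[[0,0,0],[0,-0.0015,0.025],0.17],[[0,0,0],[0,0,0.025],0.17],[[0,0,0],[0,0,0.02],0.17],[[0,0,0],[0,0,0.02],0.17],[[0,0,0],[0,0,0.015],0.17],[[0,0,0],[0,0,0.012],0.17],[[0,0,0],[0,0,0],0.17]]'
python3 -c "
from m import *
to([*dial(131.5),.072],221.5)
snap('scene','scene1')"
```

```text
time: 3.28
position: [0.5176, -0.2268, 0.0717]
tool_rot: [-2.869, 1.281, 0.003]
ft_force: [-0.1, 0.4, -0.4]
grip_width: 0.414
t 3.27 pos [ 0.5176 -0.2268  0.0717] yaw y -138.1 tool z [-0.001  0.001 -1.   ] F [-0.1  0.4 -0.4] w 36.1 j7 -2.12
shift tool mm [-0.2 -0.1 -0.3] turn deg [0.04 0.09 0.37]
```

View pics/scene1.png

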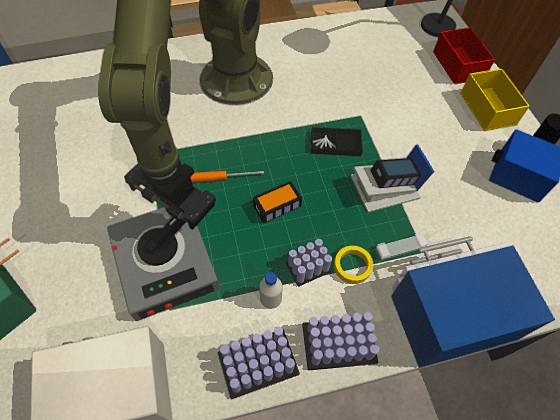

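The fingers straddle the lever at px (180,210). Now I sweep it anticlockwise.

```bash
python3 -m pendant '[[[0,0,-8],[0.0008,0.0111,0],0.17],[[0,0,-8],[0.0008,0.0111,0],0.17],[[0,0,-8],[0.0008,0.0111,0],0.17],[[0,0,-8],[0.0008,0.0111,0],0.17],[[0,0,-8],[0.0008,0.0111,0],0.17]]'
python3 -c "
from m import *
to([*dial(171.5),.072],261.5)"
```

```text
time: 3.95
position: [0.493, -0.2759, 0.0737]
tool_rot: [3.133, -0.216, 0.003]
ft_force: [-0.3, -0.3, -0.3]
grip_width: 0.413
t 3.95 pos [ 0.493  -0.2759  0.0737] yaw y -97.9 tool z [ 0.002 -0.001 -1.   ] F [-0.3 -0.3 -0.3] w 35.9 j7 -1.33
shift tool mm [-1.8 -1.   1.7] turn deg [ 0.06 -0.1   0.62]
```

```bash
python3 -m pendant '[[[0,0,-8],[-0.001,0.0111,0.001],0.17],[[0,0,-8],[0.0008,0.0111,0.0005],0.17],[[0,0,-8],[0.0008,0.0111,0],0.17],[[0,0,-8],[0.0008,0.0111,0],0.17],[[0,0,-8],[0.0008,0.0111,0],0.17],[[0,0,-8],[0.0008,0.0111,0],0.17],[[0,0,-8],[0.0008,0.0111,0],0.17]]'
python3 -c "
from m import *
to([*dial(227.5),.072],317.5)
snap('top','top2');snap('scene','scene2')
t=cv2.imread('pics/top2.png')[150:270,340:460];s=cv2.imread('pics/scene2.png')[170:330,80:240]
cv2.imwrite('pics/c2.png',np.hstack([cv2.resize(t,(400,400)),cv2.resize(s,(400,400))]))"
```

```text
time: 4.82
position: [0.517, -0.3463, 0.0722]
tool_rot: [2.867, 1.279, 0.001]
ft_force: [-0.8, 0.5, -0.4]
grip_width: 0.413
t 4.83 pos [ 0.517  -0.3463  0.0722] yaw y -41.9 tool z [ 0.001 -0.001 -1.   ] F [-0.8  0.5 -0.4] w 35.9 j7 -0.33
shift tool mm [ 0.2 -0.9  0.2] turn deg [0.11 0.   0.59]
```

View pics/c2.png

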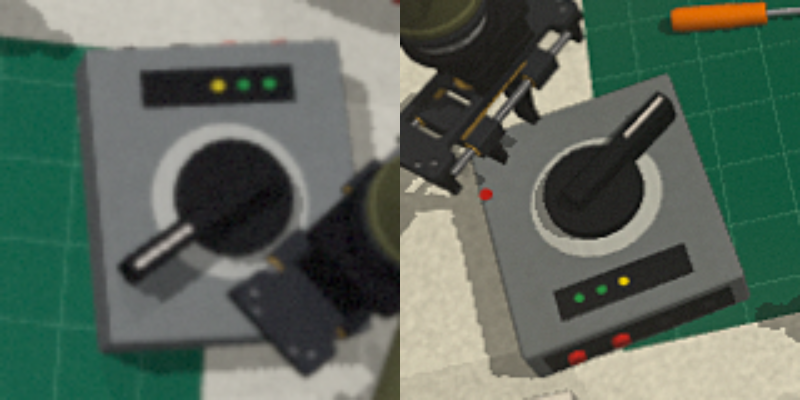

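The picture shows the lever still at its old angle and the gripper gone past it, so the fingers missed. I'll measure where the fingertips really are.

```bash
python3 - <<'E'
from m import *
for t in('scene2','top2'):
    im=load(t);W=cloud(im);V=im['color'].max(-1);z=W[...,2]
    m=(z>0.085)&(z<0.115)&(abs(W[...,0]-.56)<.14)&(abs(W[...,1]+.28)<.15)&(V<120)
    n,l,st,c=cv2.connectedComponentsWithStats(m.astype(np.uint8))
    for i in range(1,n):
        if st[i,4]>20: print(t,c[i].round(),st[i,4],rect(W[l==i]))
    b=(z>0.062)&(abs(W[...,0]-.517)<.1)&(abs(W[...,1]+.346)<.07)&(W[...,1]<-.30)
    for lo in np.arange(.06,.2,.01):
        mm=b&(z>lo)&(z<=lo+.01)
        if mm.sum()>3: P=W[mm]; print(round(lo,3),mm.sum(),P.min(0).round(3),P.max(0).round(3))
a=cv2.imread('pics/scene2.png')[120:270,60:220]
cv2.imwrite('pics/c3.png',cv2.resize(a,None,fx=4,fy=4,interpolation=2)[:600,:640])
E
```

```text
scene2 [166. 231.] 532 (array([ 543.8, -255.4]), array([ 22.7, 130.1]), 42.1)
0.06 374 [ 0.471 -0.395  0.062] [ 0.617 -0.3    0.07 ]
0.07 188 [ 0.529 -0.331  0.07 ] [ 0.613 -0.3    0.08 ]
0.08 105 [ 0.535 -0.326  0.08 ] [ 0.611 -0.3    0.09 ]
0.09 17 [ 0.573 -0.308  0.091] [ 0.59 -0.3   0.1 ]
0.1 21 [ 0.498 -0.369  0.1  ] [ 0.588 -0.3    0.11 ]
0.11 41 [ 0.497 -0.366  0.11 ] [ 0.545 -0.32   0.12 ]
0.12 27 [ 0.501 -0.361  0.12 ] [ 0.545 -0.32   0.13 ]
0.13 27 [ 0.503 -0.357  0.13 ] [ 0.545 -0.318  0.139]
0.14 21 [ 0.497 -0.341  0.14 ] [ 0.509 -0.318  0.15 ]
0.15 17 [ 0.497 -0.337  0.15 ] [ 0.509 -0.316  0.159]
0.16 6 [ 0.501 -0.329  0.161] [ 0.504 -0.325  0.17 ]
0.17 14 [ 0.504 -0.384  0.171] [ 0.605 -0.32   0.18 ]
0.18 98 [ 0.506 -0.403  0.18 ] [ 0.608 -0.3    0.19 ]
0.19 383 [ 0.497 -0.405  0.19 ] [ 0.605 -0.3    0.2  ]
0.2 262 [ 0.5   -0.408  0.2  ] [ 0.612 -0.301  0.21 ]
top2 [400. 216.] 380 (array([ 543.3, -257. ]), array([ 20.5, 128. ]), 41.5)
0.06 103 [ 0.466 -0.4    0.062] [ 0.616 -0.301  0.068]
0.07 172 [ 0.53  -0.332  0.073] [ 0.612 -0.3    0.08 ]
0.08 90 [ 0.532 -0.329  0.08 ] [ 0.607 -0.3    0.085]
0.09 12 [ 0.57  -0.306  0.095] [ 0.59  -0.3    0.099]
0.1 9 [ 0.573 -0.308  0.1  ] [ 0.584 -0.3    0.102]
0.18 22 [ 0.456 -0.374  0.18 ] [ 0.601 -0.302  0.19 ]
0.19 100 [ 0.456 -0.374  0.19 ] [ 0.603 -0.3    0.2  ]
0.2 38 [ 0.425 -0.376  0.2  ] [ 0.607 -0.301  0.21 ]
```

View pics/c3.png

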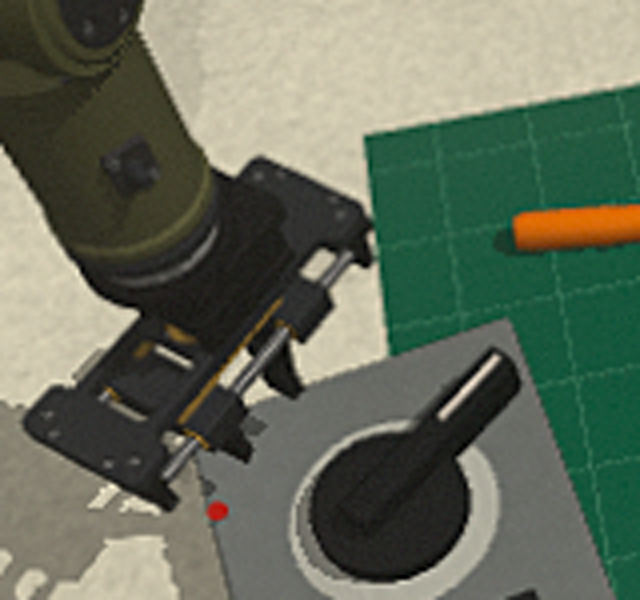

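```bash
python3 - <<'E'
from m import *
im=load('scene2');M=im['world_to_cam']
def proj(p):
    c=M@np.array([*p,1]);x,y=c[0]/-c[2],-c[1]/-c[2];r=1+im['k1']*(x*x+y*y)
    return np.array([im['fx']*x*r+im['cx'],im['fy']*y*r+im['cy']]).round(1)
y=np.array([np.cos(np.radians(-41.9)),np.sin(np.radians(-41.9)),0])
for z in(.072,.1,.11):
  for s in(-.022,.022): print(z,s,proj(np.array([.517,-.3463,z])+s*y))
W=cloud(im)
for v in range(205,222,2): print(v,[tuple((W[v,u]*1000).round().astype(int)) if np.isfinite(W[v,u,0]) else None for u in range(126,140,3)])
for v in range(224,238,2): print(v,[tuple((W[v,u]*1000).round().astype(int)) if np.isfinite(W[v,u,0]) else None for u in range(114,126,3)])
s=monitor.get_state();print(s['time'],s['position'],s['joint_positions'])
E
```

```text
0.072 -0.022 [134.7 223.8]
0.072 0.022 [122.9 238.6]
0.1 -0.022 [131.4 217.9]
0.1 0.022 [119.2 232.9]
0.11 -0.022 [130.2 215.7]
0.11 0.022 [117.9 230.8]
205 [(np.int64(528), np.int64(-319), np.int64(194)), (np.int64(528), np.int64(-313), np.int64(193)), (np.int64(501), np.int64(-317), np.int64(150)), (np.int64(523), np.int64(-304), np.int64(181)), (np.int64(402), np.int64(-335), np.int64(0))]
207 [(np.int64(531), np.int64(-320), np.int64(192)), (np.int64(531), np.int64(-314), np.int64(190)), (np.int64(502), np.int64(-318), np.int64(145)), (np.int64(408), np.int64(-342), np.int64(3)), (np.int64(408), np.int64(-335), np.int64(1))]
209 [(np.int64(537), np.int64(-319), np.int64(194)), (np.int64(507), np.int64(-325), np.int64(147)), (np.int64(504), np.int64(-319), np.int64(140)), (np.int64(412), np.int64(-343), np.int64(0)), (np.int64(414), np.int64(-336), np.int64(1))]
211 [(np.int64(539), np.int64(-321), np.int64(189)), (np.int64(509), np.int64(-326), np.int64(143)), (np.int64(506), np.int64(-321), np.int64(135)), (np.int64(418), np.int64(-344), np.int64(0)), (np.int64(423), np.int64(-3
[... 2023 characters left out ...]
(577), np.int64(-350), np.int64(180)), (np.int64(540), np.int64(-361), np.int64(116)), (np.int64(542), np.int64(-355), np.int64(117)), (np.int64(537), np.int64(-351), np.int64(106))]
234 [(np.int64(509), np.int64(-384), np.int64(59)), (np.int64(510), np.int64(-377), np.int64(59)), (np.int64(544), np.int64(-356), np.int64(113)), (np.int64(514), np.int64(-363), np.int64(59))]
236 [(np.int64(516), np.int64(-383), np.int64(62)), (np.int64(517), np.int64(-377), np.int64(61)), (np.int64(519), np.int64(-370), np.int64(61)), (np.int64(520), np.int64(-363), np.int64(60))]
4.925 [ 0.51723933 -0.34660404  0.07191732] [ 0.9457028   0.38528383 -0.49178345  1.65098324  0.19556331  1.15230053
 -0.33140277]
```

The fingertips are at z≈0.105, although the reported TCP is 0.072. I'll check whether shutting the fingers changes this.

```bash
python3 -m pendant '[[[0,0,0],[0,0,0],1],[[0,0,0],[0,0,0],1],[[0,0,0],[0,0,0],1],[[0,0,0],[0,0,0],1]]'
python3 -c "
from m import *
to([*dial(227.5),.072],317.5)
im=snap('scene','scene3');W=cloud(im);z=W[...,2]
b=(z>0.085)&(z<.18)&(abs(W[...,0]-.517)<.05)&(abs(W[...,1]+.346)<.05)&(W[...,1]<-.30)
P=W[b];print(len(P));
for lo in np.arange(.06,.2,.01):
    mm=(P[:,2]>lo)&(P[:,2]<=lo+.01)
    if mm.sum()>3: print(round(lo,3),mm.sum(),P[mm].mean(0).round(3),P[mm].min(0).round(3),P[mm].max(0).round(3))
s=cv2.imread('pics/scene3.png')[120:270,60:220]
cv2.imwrite('pics/c4.png',cv2.resize(s,None,fx=4,fy=4,interpolation=2))"
```

```text
time: 5.42
position: [0.5162, -0.3452, 0.0711]
tool_rot: [2.872, 1.273, -0.0]
ft_force: [0.9, -0.4, 0.4]
grip_width: 0.055
t 5.42 pos [ 0.5162 -0.3452  0.0711] yaw y -42.2 tool z [-0. -0. -1.] F [ 0.9 -0.4  0.4] w 4.8 j7 -0.33
shift tool mm [-0.1  0.4 -0.9] turn deg [0.   0.01 0.32]
116
0.1 15 [ 0.521 -0.337  0.108] [ 0.515 -0.354  0.104] [ 0.53  -0.329  0.11 ]
0.11 29 [ 0.522 -0.339  0.115] [ 0.513 -0.352  0.111] [ 0.531 -0.328  0.12 ]
0.12 29 [ 0.522 -0.337  0.125] [ 0.514 -0.349  0.12 ] [ 0.531 -0.327  0.13 ]
0.13 13 [ 0.521 -0.334  0.134] [ 0.512 -0.343  0.13 ] [ 0.531 -0.327  0.139]
0.14 9 [ 0.515 -0.328  0.146] [ 0.511 -0.33   0.141] [ 0.518 -0.325  0.15 ]
0.16 6 [ 0.513 -0.335  0.164] [ 0.51  -0.338  0.16 ] [ 0.516 -0.332  0.168]
0.17 12 [ 0.532 -0.333  0.177] [ 0.516 -0.381  0.172] [ 0.565 -0.302  0.18 ]
```

View pics/c4.png

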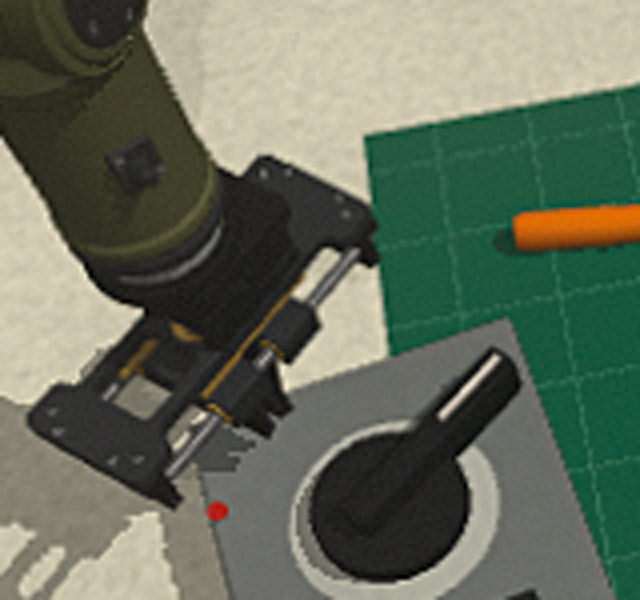

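```bash
python3 -m pendant '[[[0,0,0],[0,0,0.004],1],[[0,0,0],[0,0,0.004],1],[[0,0,0],[0,0,0.003],1],[[0,0,0],[0,0,0.002],1],[[0,0,0],[0,0,0.002],1]]'
python3 -m pendant '[[[0,0,0],[0,0,0.003],1],[[0,0,0],[0,0,0],1]]'
```

```text
time: 6.1
position: [0.5163, -0.3453, 0.0559]
tool_rot: [2.872, 1.274, -0.0]
ft_force: [0.2, -0.6, 0.1]
grip_width: 0.003
time: 6.35
position: [0.5161, -0.3452, 0.0528]
tool_rot: [-2.872, -1.273, 0.0]
ft_force: [0.1, 0.4, -0.3]
grip_width: 0.006
```

```bash
python3 -m pendant '[[[0,0,0],[0,0,0.005],1],[[0,0,0],[0,0,0.005],1],[[0,0,0],[0,0,0.003],1],[[0,0,0],[0,0,0.003],1],[[0,0,0],[0,0,0.002],1]]'
python3 -m pendant '[[[0,0,0],[0,0,0.002],1],[[0,0,0],[0,0,0.002],1],[[0,0,0],[0,0,0],1]]'
```

```text
time: 6.98
position: [0.5163, -0.3453, 0.0348]
tool_rot: [-2.872, -1.274, 0.0]
ft_force: [0.3, -0.1, -0.3]
grip_width: 0.0
time: 7.35
position: [0.5162, -0.3452, 0.0309]
tool_rot: [-2.872, -1.274, 0.0]
ft_force: [-0.3, -0.2, 0.4]
grip_width: 0.007
```

```bash
python3 -m pendant '[[[0,0,0],[0,0,0.001],1],[[0,0,0],[0,0,0.001],1],[[0,0,0],[0,0,0],1]]'
python3 -m pendant '[[[0,0,0],[0,0,0.001],1],[[0,0,0],[0,0,0.001],1],[[0,0,0],[0,0,0],1]]'
python3 -c "
from m import *
for n in('scene','top'):
  im=snap(n,n+'4');W=cloud(im);z=W[...,2]
  b=(z>0.055)&(z<.15)&(abs(W[...,0]-.517)<.05)&(abs(W[...,1]+.346)<.05)&(W[...,1]<-.30)
  P=W[b]
  for lo in np.arange(.055,.12,.01):
    mm=(P[:,2]>lo)&(P[:,2]<=lo+.01)
    if mm.sum()>3: print(round(lo,3),mm.sum(),P[mm].mean(0).round(3),P[mm].min(0).round(3),P[mm].max(0).round(3))
s=cv2.imread('pics/scene4.png')[120:270,60:220]
cv2.imwrite('pics/c5.png',cv2.resize(s,None,fx=4,fy=4,interpolation=2))"
```

```text
time: 7.72
position: [0.5162, -0.3453, 0.029]
tool_rot: [-2.872, -1.274, 0.0]
ft_force: [-0.0, -0.1, 0.2]
grip_width: 0.003
time: 8.1
position: [0.5163, -0.3453, 0.0275]
tool_rot: [2.872, 1.274, -0.0]
ft_force: [-0.7, 1.0, 3.5]
grip_width: 0.004
0.055 724 [ 0.528 -0.346  0.061] [ 0.467 -0.395  0.055] [ 0.567 -0.301  0.065]
0.065 26 [ 0.523 -0.337  0.07 ] [ 0.488 -0.35   0.065] [ 0.559 -0.313  0.075]
0.075 142 [ 0.548 -0.316  0.08 ] [ 0.516 -0.346  0.075] [ 0.567 -0.3    0.084]
0.085 9 [ 0.523 -0.336  0.088] [ 0.516 -0.342  0.085] [ 0.53  -0.329  0.092]
0.055 69 [ 0.529 -0.327  0.06 ] [ 0.481 -0.395  0.055] [ 0.566 -0.3    0.065]
0.065 12 [ 0.546 -0.32   0.072] [ 0.485 -0.384  0.066] [ 0.563 -0.301  0.075]
0.075 127 [ 0.551 -0.312  0.079] [ 0.53  -0.33   0.075] [ 0.567 -0.3    0.085]
```

View pics/c5.png

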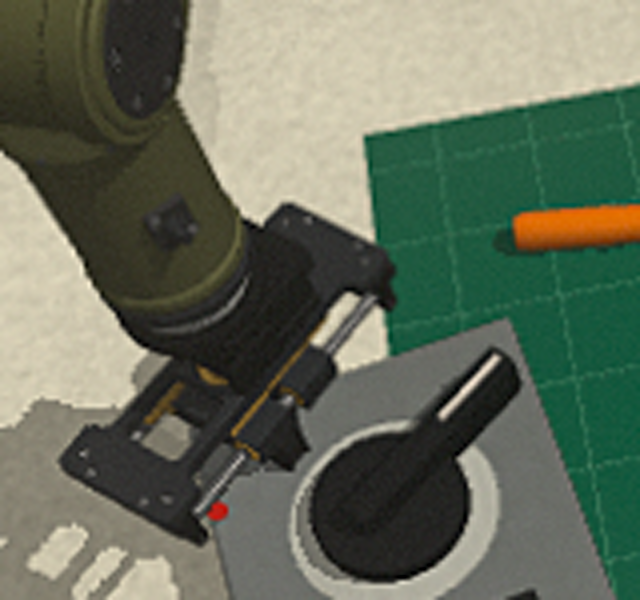

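Contact came at reported z≈0.028, while the charger top is 0.060. The true fingertips therefore sit 32 mm behind the reported TCP along the tool, and I'll allow for that from now on. Next I go back over the lever, higher up.

```bash
python3 -m pendant '[[[0,0,0],[0,0,-0.04],0.17],[[0,0,0],[0,0,-0.04],0.17],[[0,0,10.5],[0.0013,-0.0146,0],0.17],[[0,0,10.5],[0.0013,-0.0146,0],0.17],[[0,0,10.5],[0.0013,-0.0146,0],0.17],[[0,0,10.5],[0.0013,-0.0146,0],0.17],[[0,0,10.5],[0.0013,-0.0146,0],0.17],[[0,0,10.5],[0.0013,-0.0146,0],0.17]]'
python3 -m pendant '[[[0,0,10.5],[0.0013,-0.0146,0],0.17],[[0,0,10.5],[0.0013,-0.0146,0],0.17],[[0,0,10.5],[0.0013,-0.0146,0],0.17],[[0,0,2],[0,-0.0027,0],0.17]]'
python3 -c "
from m import *
to([*dial(131.5),.042],221.5)"
```

```text
time: 9.2
position: [0.4923, -0.2647, 0.1067]
tool_rot: [3.113, -0.424, 0.0]
ft_force: [-0.8, -0.3, -1.1]
grip_width: 0.411
time: 9.7
position: [0.5175, -0.2244, 0.1067]
tool_rot: [-2.862, 1.295, -0.0]
ft_force: [0.2, -0.1, -0.8]
grip_width: 0.411
t 9.7 pos [ 0.5175 -0.2244  0.1067] yaw y -138.7 tool z [ 0.  0. -1.] F [ 0.2 -0.1 -0.8] w 35.7 j7 -2.13
shift tool mm [ 1.6  1.5 64.7] turn deg [-0.03 -0.   -0.18]
```

```bash
python3 -m pendant '[[[0,0,0],[0.0016,0.0015,0.012],0.17],[[0,0,0],[0,0,0.012],0.17],[[0,0,0],[0,0,0.011],0.17],[[0,0,0],[0,0,0.01],0.17],[[0,0,0],[0,0,0.01],0.17],[[0,0,0],[0,0,0.0095],0.17],[[0,0,0],[0,0,0],0.17]]'
python3 -m pendant '[[[0,0,-6],[0.0005,0.0083,0],0.17],[[0,0,-6],[0.0005,0.0083,0],0.17],[[0,0,-6],[0.0005,0.0083,0],0.17]]'
python3 -c "
from m import *
to([*dial(149.5),.042],239.5)"
```

```text
time: 10.58
position: [0.516, -0.2277, 0.0416]
tool_rot: [2.863, -1.294, -0.003]
ft_force: [-0.2, -0.5, -0.0]
grip_width: 0.417
time: 10.95
position: [0.5051, -0.2433, 0.0433]
tool_rot: [-3.025, 0.822, -0.01]
ft_force: [12.2, 12.0, -6.2]
grip_width: 0.415
t 10.95 pos [ 0.5051 -0.2433  0.0433] yaw y -120.4 tool z [ 0.008  0.005 -1.   ] F [12.2 12.  -6.2] w 36.1 j7 -1.79
shift tool mm [-1.8  4.1  1.3] turn deg [-0.45 -0.24  0.1 ]
```

```bash
python3 -m pendant '[[[0,0,-2],[-0.0005,0.0028,0],0.17],[[0,0,0],[0,0,0],0.17]]'
python3 -c "
from m import *
to([*dial(151.5),.042],241.5)
snap('scene','scene5')
s=cv2.imread('pics/scene5.png')[120:320,60:260]
cv2.imwrite('pics/c6.png',cv2.resize(s,None,fx=3,fy=3,interpolation=2))"
```

```text
time: 11.2
position: [0.5056, -0.2436, 0.0433]
tool_rot: [-3.038, 0.77, -0.014]
ft_force: [12.1, 8.8, -6.4]
grip_width: 0.417
t 11.2 pos [ 0.5056 -0.2436  0.0433] yaw y -118.4 tool z [ 0.011  0.005 -1.   ] F [12.1  8.8 -6.4] w 36.3 j7 -1.75
shift tool mm [-2.5  6.7  1.2] turn deg [-0.57 -0.4   0.05]
```

View pics/c6.png

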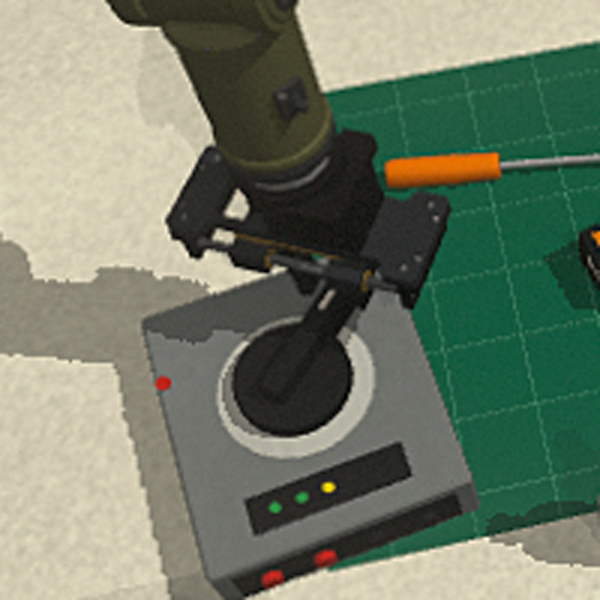

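```bash
python3 -c "
from m import *
im=load('scene5');W=cloud(im);z=W[...,2]
b=(z>0.093)&(z<.105)&(abs(W[...,0]-.55)<.12)&(abs(W[...,1]+.28)<.12)&(W[...,1]>-.4)
n,l,st,c=cv2.connectedComponentsWithStats(b.astype(np.uint8))
for i in range(1,n):
  if st[i,4]>20: print(c[i],st[i,4],rect(W[l==i]))
"
python3 -m pendant '[[[0,0,-2],[-0.001,0.003,0],0.17],[[0,0,0],[0,0,0],0.17]]'
python3 -m pendant '[[[0,0,-2],[-0.001,0.003,0],0.17],[[0,0,0],[0,0,0],0.17]]'
```

```text
[160.22881356 233.24858757] 354 (array([ 553. , -271.1]), array([21.2, 94.5]), 52.4)
time: 11.5
position: [0.5058, -0.2443, 0.0434]
tool_rot: [-3.049, 0.715, -0.02]
ft_force: [17.5, 11.3, -9.2]
grip_width: 0.414
time: 11.75
position: [0.5059, -0.2449, 0.0436]
tool_rot: [-3.06, 0.659, -0.026]
ft_force: [22.6, 12.4, -12.4]
grip_width: 0.421
```

```bash
python3 -c "
from m import *
ims=[]
for n in('scene','top'):
  im=snap(n,n+'6');W=cloud(im);z=W[...,2]
  b=(z>0.093)&(z<.105)&(abs(W[...,0]-.55)<.12)&(abs(W[...,1]+.28)<.12)
  k,l,st,c=cv2.connectedComponentsWithStats(b.astype(np.uint8))
  for i in range(1,k):
    if st[i,4]>20: print(n,c[i],st[i,4],rect(W[l==i]))
s=cv2.imread('pics/scene6.png')[170:270,100:230];t=cv2.imread('pics/top6.png')[150:270,340:460]
cv2.imwrite('pics/c7.png',np.hstack([cv2.resize(s,(520,400),interpolation=2),cv2.resize(t,(280,400))]))
to([*dial(150),.042],240)"
```

```text
scene [160.35359116 232.78453039] 362 (array([ 551.2, -270.9]), array([20.7, 98.2]), 52.8)
t 11.85 pos [ 0.5059 -0.2449  0.0435] yaw y -114.3 tool z [ 0.019  0.008 -1.   ] F [ 22.6  12.8 -11.8] w 36.5 j7 -1.67
shift tool mm [-3.6  3.4  1.4] turn deg [-0.89 -0.75  5.68]
```

View pics/c7.png

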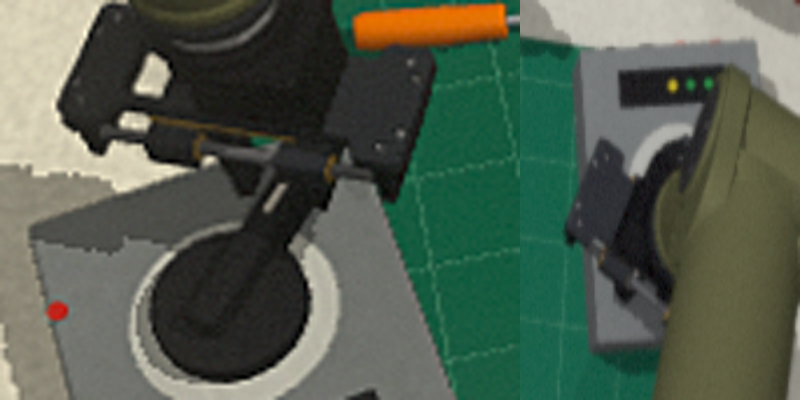

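```bash
python3 -c "
from m import *
p,r,s=pose();F=np.array(s['ft_force']);T=np.array(s['torque']);print(F,T)
r0=np.cross(F,T)/(F@F);print('foot',r0*1000,'pitch',F@T/np.linalg.norm(F))
f=F/np.linalg.norm(F)
for a in np.arange(-60,61,20): print(a,((p+r0)*1000+a*f).round(1))
print('qtau',s['joint_torque'].round(2))
"
```

```text
[ 22.55020708  12.77792986 -11.84967637] [ 2.59942839 -4.74278142 -0.4306375 ]
foot [ -75.97010154  -25.96819057 -172.5752818 ] pitch 0.10939392822734074
-60 [ 382.4 -297.8 -104.1]
-40 [ 398.3 -288.8 -112.4]
-20 [ 414.1 -279.8 -120.7]
0 [ 429.9 -270.9 -129. ]
20 [ 445.7 -261.9 -137.4]
40 [ 461.6 -252.9 -145.7]
60 [ 477.4 -244.  -154. ]
qtau [ 11.43 -46.14   8.07 -24.56   5.73   5.91   0.46]
```

The force rose to 28 N while the lever stayed at 142.8°. The tool is skewed about 13° to it, so both fingers may be binding. I'll back off, square up and open wider.

```bash
python3 -m pendant '[[[0,0,7],[0.001,-0.005,0],-0.3],[[0,0,6],[0.001,-0.003,0],-0.3],[[0,0,0],[0,0,0],-0.3]]'
python3 -c "
from m import *
to([*dial(142.5),.042],232.5)
im=snap('scene','scene7');W=cloud(im);z=W[...,2]
b=(z>0.093)&(z<.105)&(abs(W[...,0]-.55)<.12)&(abs(W[...,1]+.28)<.12)
k,l,st,c=cv2.connectedComponentsWithStats(b.astype(np.uint8))
for i in range(1,k):
    if st[i,4]>20: print(c[i],st[i,4],rect(W[l==i]))
s=cv2.imread('pics/scene7.png')[170:270,100:230]
cv2.imwrite('pics/c8.png',cv2.resize(s,None,fx=5,fy=5,interpolation=2))
"
```

```text
time: 12.22
position: [0.5005, -0.2475, 0.0429]
tool_rot: [2.974, -1.011, 0.001]
ft_force: [0.5, -0.9, -0.6]
grip_width: 0.624
t 12.22 pos [ 0.5005 -0.2475  0.0429] yaw y -127.6 tool z [ 0.001 -0.001 -1.   ] F [ 0.5 -0.9 -0.6] w 54.3 j7 -1.91
shift tool mm [ -0.7 -11.7   0.9] turn deg [ 0.   -0.05 -0.05]
[159.84638554 234.23192771] 332 (array([ 555.4, -272.3]), array([21.3, 90.4]), 50.8)
```

View pics/c8.png

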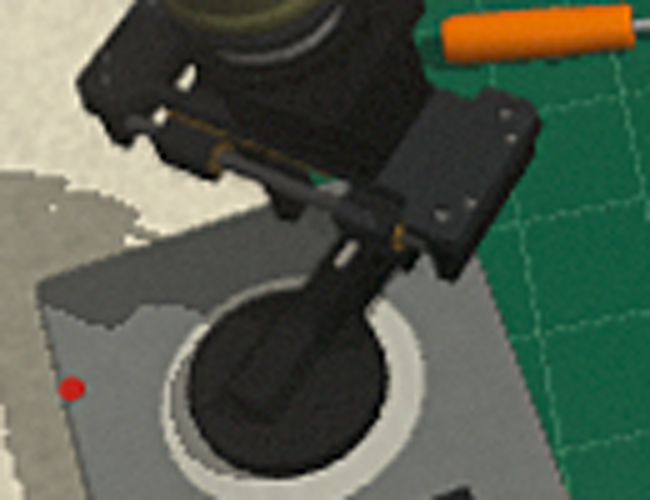

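```bash
python3 -m pendant '[[[0,0,0],[0,0.005,0.001],-0.3],[[0,0,-3],[0.0001,0.004,0],-0.3],[[0,0,-3],[0.0001,0.004,0],-0.3],[[0,0,0],[0,0,0],-0.3]]'
python3 -c "
from m import *
to([*dial(151),.042],241)
"
```

```text
time: 12.78
position: [0.4997, -0.2527, 0.0426]
tool_rot: [-3.016, 0.848, -0.017]
ft_force: [14.4, 10.4, -4.5]
grip_width: 0.652
t 12.78 pos [ 0.4997 -0.2527  0.0426] yaw y -121.4 tool z [ 0.013  0.005 -1.   ] F [14.4 10.4 -4.5] w 56.7 j7 -1.78
shift tool mm [-1.9 -4.6  0.6] turn deg [-0.64 -0.48 -2.41]
```

```bash
cat >> m.py <<'E'
def lev(tag):
    im=snap('scene',tag);W=cloud(im);z=W[...,2]
    b=(z>0.093)&(z<.105)&(abs(W[...,0]-.5705)<.12)&(abs(W[...,1]+.2865)<.12)
    P=W[b];d=P[:,:2]-AX;P=P[np.hypot(*d.T)<.11]
    k,l,st,c=cv2.connectedComponentsWithStats(b.astype(np.uint8))
    for i in range(1,k):
        if st[i,4]>20: print('lever',c[i].round(),st[i,4],rect(W[l==i]))
E
python3 -c "
from m import *
lev('scene8')
s=cv2.imread('pics/scene8.png')[170:270,100:230]
cv2.imwrite('pics/c9.png',cv2.resize(s,None,fx=5,fy=5,interpolation=2))
print(monitor.get_state()['joint_positions'].round(2))
"
```

```text
lever [160. 233.] 347 (array([ 552.7, -271.3]), array([20.7, 95.5]), 53.3)
[ 0.77  0.27 -0.39  1.84  0.11  1.04 -1.78]
```

View pics/c9.png

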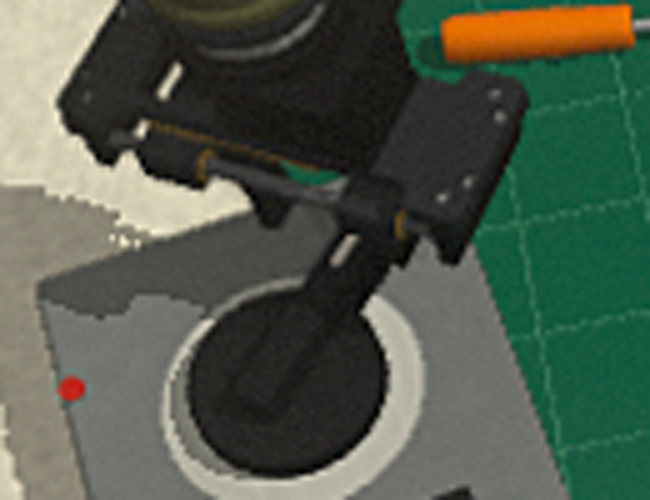

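```bash
python3 -m pendant '[[[0,0,0],[0.001,0.003,0],-0.3],[[0,0,0],[0,0.002,0],-0.3],[[0,0,0],[0,0,0],-0.3]]'
python3 -m pendant '[[[0,0,0],[0.0005,0.003,0],-0.3],[[0,0,0],[0,0.002,0],-0.3],[[0,0,0],[0,0,0],-0.3]]'
python3 -c "
from m import *
to([*dial(151),.042],241)
"
```

```text
time: 13.2
position: [0.4992, -0.2533, 0.0425]
tool_rot: [-3.013, 0.843, -0.016]
ft_force: [15.5, 16.4, -3.8]
grip_width: 0.653
time: 13.58
position: [0.4985, -0.254, 0.0424]
tool_rot: [-3.009, 0.839, -0.016]
ft_force: [18.8, 22.7, -4.2]
grip_width: 0.654
t 13.57 pos [ 0.4985 -0.254   0.0424] yaw y -121.1 tool z [ 0.015  0.014 -1.   ] F [18.8 22.7 -4.2] w 56.9 j7 -1.76
shift tool mm [-1.5 -6.4  0.5] turn deg [-1.12 -0.32 -2.15]
```

```bash
python3 -c "
from m import *
p,r,s=pose();F=r.inv().apply(s['ft_force']);T=r.inv().apply(s['torque']);print('tool F',F.round(1),'T',T.round(2))
r0=np.cross(F,T)/(F@F);f=F/np.linalg.norm(F)
for a in np.arange(-60,61,20): print(a,(r0*1000+a*f).round(1))
"
```

```text
tool F [  4.3 -29.1   4.8] T [6.17 0.78 0.33]
-60 [-23.9  90.4 196. ]
-40 [-21.   70.9 199.3]
-20 [-18.1  51.4 202.5]
0 [-15.2  31.9 205.7]
20 [-12.3  12.3 209. ]
40 [ -9.4  -7.2 212.2]
60 [ -6.5 -26.7 215.4]
```

The force is now 29 N, and the moment data put the contact on the trailing finger's inner face, yet the lever holds at about 143°. I'll back off and see where it rests when free.

```bash
python3 -m pendant '[[[0,0,0],[0,-0.007,0],-0.6],[[0,0,0],[0,-0.007,0],-0.6],[[0,0,0],[0,-0.004,0],-0.6],[[0,0,0],[0,0,0],-0.6]]'
python3 -c "
from m import *
to([*dial(142.5),.042],232.5)
lev('scene9')
s=cv2.imread('pics/scene9.png')[170:270,100:230]
cv2.imwrite('pics/c10.png',cv2.resize(s,None,fx=5,fy=5,interpolation=2))
"
```

```text
time: 14.08
position: [0.4969, -0.2529, 0.0413]
tool_rot: [3.022, -0.858, -0.002]
ft_force: [0.0, 0.1, 0.3]
grip_width: 0.797
t 14.07 pos [ 0.4969 -0.2529  0.0413] yaw y -121.7 tool z [-0.001 -0.    -1.   ] F [0.  0.1 0.3] w 69.3 j7 -1.8
shift tool mm [  0.7 -18.2  -0.7] turn deg [0.06 0.04 5.8 ]
lever [160. 234.] 355 (array([ 552.3, -270.5]), array([22.3, 96.1]), 50.5)
```

View pics/c10.png

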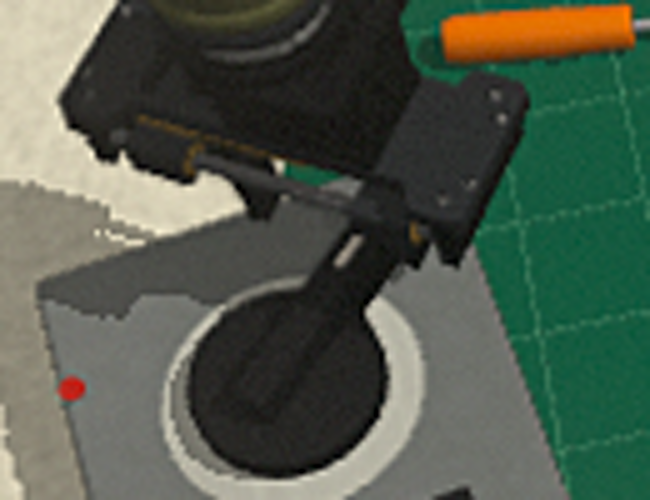

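Free, the lever rests at about 140.5°, off its start angle of 131.5°. I'll close the gap and push squarely and a little harder, staying under 50 N.

```bash
python3 -m pendant '[[[0,0,6],[0,0.006,0],-0.3],[[0,0,4],[0,0.006,0],-0.3],[[0,0,0],[0,0.005,0],-0.3],[[0,0,0],[0,0,0],-0.3]]'
python3 -c "
from m import *
to([*dial(142.5),.042],232.5)"
```

```text
time: 14.62
position: [0.4942, -0.2503, 0.041]
tool_rot: [-2.924, 1.096, -0.001]
ft_force: [11.8, 26.3, -1.5]
grip_width: 0.653
t 14.62 pos [ 0.4942 -0.2503  0.041 ] yaw y -131.1 tool z [ 0.007  0.017 -1.   ] F [11.8 26.3 -1.5] w 56.8 j7 -1.93
shift tool mm [  1.4 -17.8  -0.7] turn deg [-1.03  0.32 -3.58]
```

```bash
python3 -m pendant '[[[0,0,0],[0,0.002,0],-0.3],[[0,0,0],[0,0.002,0],-0.3],[[0,0,0],[0,0,0],-0.3]]'
python3 -c "
from m import *
to([*dial(142.5),.042],232.5);lev('scene10')
p,r,s=pose();F=r.inv().apply(s['ft_force']);T=r.inv().apply(s['torque']);print('tool F',F.round(1),'T',T.round(2))"
```

```text
time: 15.0
position: [0.4939, -0.2508, 0.041]
tool_rot: [-2.923, 1.091, -0.004]
ft_force: [17.4, 29.4, -4.3]
grip_width: 0.653
t 15.0 pos [ 0.4939 -0.2508  0.041 ] yaw y -131.0 tool z [ 0.01  0.02 -1.  ] F [17.4 29.4 -4.3] w 56.8 j7 -1.92
shift tool mm [  1.4 -18.4  -0.6] turn deg [-1.24  0.26 -3.45]
lever [159. 234.] 328 (array([ 555. , -273.6]), array([21.7, 88.4]), 53.5)
tool F [ -5.5 -33.5   4.1] T [ 7.09 -1.53 -0.4 ]
```

The lever is still at about 143° with 34 N on it, so something hard blocks it there. I'll stop pushing that way, recentre, and probe clockwise to find the detents.

```bash
python3 -m pendant '[[[0,0,2],[0,-0.008,0],0],[[0,0,0],[0,-0.008,0],0.17],[[0,0,0],[0,-0.006,0],0.17],[[0,0,0],[0,0,0],0.17]]'
python3 -c "
from m import *
to([*dial(140.5),.042],230.5);lev('scene11')"
```

```text
time: 15.55
position: [0.5021, -0.2415, 0.041]
tool_rot: [-2.909, 1.153, 0.007]
ft_force: [3.8, 19.5, 2.9]
grip_width: 0.424
t 15.55 pos [ 0.5021 -0.2415  0.041 ] yaw y -133.3 tool z [ 0.     0.013 -1.   ] F [ 3.8 19.5  2.9] w 36.9 j7 -2.0
shift tool mm [ 0.8 -8.9 -0.9] turn deg [-0.56  0.48 -3.75]
lever [159. 235.] 322 (array([ 556.3, -274.2]), array([20.9, 86.2]), 52.0)
```

```bash
python3 -m pendant '[[[0,0,0],[0,-0.008,0],0.17],[[0,0,0],[0,-0.006,0],0.17],[[0,0,0],[0,-0.004,0],0.17],[[0,0,0],[0,0,0],0.17]]'
python3 -c "
from m import *
to([*dial(140.5),.042],230.5)"
python3 -m pendant '[[[0,0,3],[0,-0.004,0],0.17],[[0,0,3],[0,-0.004,0],0.17],[[0,0,0],[0,0,0],0.17]]'
python3 -c "
from m import *
to([*dial(130),.042],220);lev('scene12')"
```

```text
time: 16.1
position: [0.5122, -0.2404, 0.0416]
tool_rot: [2.915, -1.17, 0.0]
ft_force: [0.5, 0.2, 0.5]
grip_width: 0.418
t 16.1 pos [ 0.5122 -0.2404  0.0416] yaw y -133.7 tool z [-0.    -0.001 -1.   ] F [0.5 0.2 0.5] w 36.4 j7 -2.04
shift tool mm [-5.8 -1.1 -0.4] turn deg [ 0.03 -0.02 -4.22]
time: 16.48
position: [0.5179, -0.2345, 0.0416]
tool_rot: [2.851, -1.319, 0.0]
ft_force: [-0.4, 0.2, -0.1]
grip_width: 0.414
t 16.48 pos [ 0.5179 -0.2345  0.0416] yaw y -139.7 tool z [-0. -0. -1.] F [-0.4  0.2 -0.1] w 36.0 j7 -2.15
shift tool mm [-6.3 -6.9 -0.4] turn deg [ 0.02 -0.01  0.33]
lever [159. 236.] 290 (array([ 559.4, -275.6]), array([21.4, 79.1]), 51.7)
```

```bash
python3 -m pendant '[[[0,0,2],[-0.003,-0.003,0],0.17],[[0,0,2],[-0.003,-0.003,0],0.17],[[0,0,0],[0,0,0],0.17]]'
python3 -m pendant '[[[0,0,2],[0,-0.003,0],0.17],[[0,0,2],[0,-0.003,0],0.17],[[0,0,0],[0,0,0],0.17]]'
python3 -c "
from m import *
to([*dial(130),.042],220);lev('scene13')"
```

```text
time: 16.9
position: [0.5177, -0.2316, 0.0418]
tool_rot: [2.796, -1.418, 0.005]
ft_force: [-0.5, -9.3, -0.9]
grip_width: 0.417
time: 17.27
position: [0.5188, -0.2318, 0.0415]
tool_rot: [2.738, -1.516, -0.001]
ft_force: [-7.8, -13.9, 2.1]
grip_width: 0.419
t 17.27 pos [ 0.5188 -0.2318  0.0415] yaw y -147.9 tool z [-0.007 -0.01  -1.   ] F [ -7.8 -13.9   2.1] w 36.4 j7 -2.31
shift tool mm [-5.4 -3.7 -0.6] turn deg [ 0.65 -0.25 -7.94]
lever [158. 237.] 280 (array([ 560.8, -276.4]), array([21.3, 76.5]), 49.6)
```

Clockwise is also blocked, at about 139.6°. The partial view may be misleading me, so I'll pull the fingers out and look properly.

```bash
python3 -m pendant '[[[0,0,0],[0,0.006,-0.02],0.17],[[0,0,0],[0,0,-0.05],0.17],[[0,0,0],[-0.05,0,-0.03],0.17],[[0,0,0],[-0.05,0,0],0.17],[[0,0,0],[0,0,0],0.17]]'
python3 -c "
from m import *
to([*dial(130),.042],220);lev('scene14')
s=cv2.imread('pics/scene14.png')[150:290,90:270]
cv2.imwrite('pics/c11.png',cv2.resize(s,None,fx=4,fy=4,interpolation=2))
"
```

```text
time: 17.95
position: [0.464, -0.1382, 0.1421]
tool_rot: [2.755, -1.508, 0.001]
ft_force: [0.3, -0.9, -0.5]
grip_width: 0.414
t 17.95 pos [ 0.464  -0.1382  0.1421] yaw y -147.4 tool z [-0.    -0.001 -1.   ] F [ 0.3 -0.9 -0.5] w 36.0 j7 -2.34
shift tool mm [102.9   0.4 100.2] turn deg [ 0.04 -0.05 -7.4 ]
lever [164. 228.] 476 (array([ 540.5, -259.8]), array([ 21.1, 129.3]), 50.6)
```

View pics/c11.png

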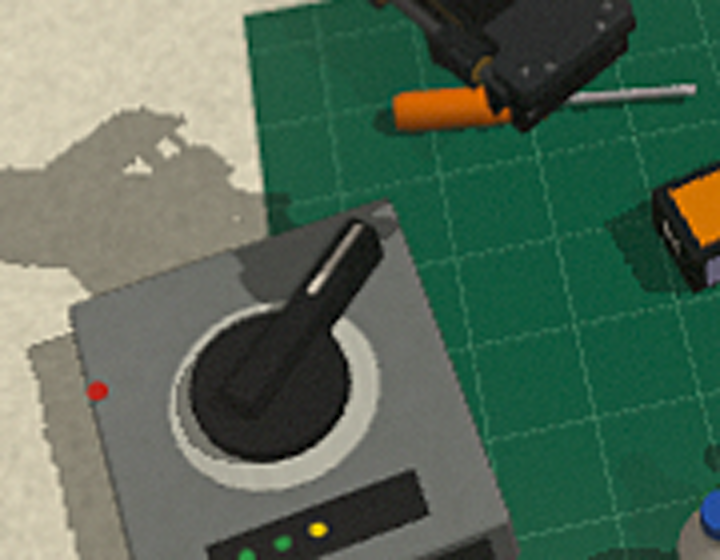

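The full view confirms it: the lever is at rest at 140.6°, pointing to scene px (183,207). I'll retry with shut fingers as one solid finger, square to the lever and further out, pushing anticlockwise first. I need the geometry.

```bash
python3 -c "
from m import *
ph=140.6
# shut finger: half thickness ~15 along y ; stand on cw side, gap 8mm: centre offset -(10+15+8)
t=np.radians(ph);u=np.array([np.cos(t),np.sin(t)]);v=np.array([-np.sin(t),np.cos(t)])
A=np.array([.571,-.2855])
q=A+.09*u-.033*v; print(q)
to([*q,.107],ph+90)
im=load('scene14');W=cloud(im)
# height profile near lever
b=(W[...,2]>.061)&(W[...,2]<.13)
P=W[b];d=P[:,:2]-A;a=d@u;c=d@v
for lo in range(-60,120,15):
  m=(a*1000>lo)&(a*1000<=lo+15)&(abs(c)<.07)
  if m.sum(): print(lo,m.sum(),'z',np.percentile(P[m,2],[5,50,95]).round(3),'side',(c[m].min()*1000).round(),(c[m].max()*1000).round())
"
```

```text
[ 0.52240009 -0.20287405]
t 18.0 pos [ 0.4648 -0.1404  0.142 ] yaw y -147.5 tool z [ 0.001 -0.002 -1.   ] F [ 0.9 -0.2  0.7] w 36.0 j7 -2.34
shift tool mm [ 83.6 -15.1  35.2] turn deg [  0.04  -0.1  -18.13]
-60 191 z [0.061 0.062 0.064] side -70.0 70.0
-45 304 z [0.061 0.069 0.081] side -68.0 70.0
-30 351 z [0.061 0.079 0.099] side -69.0 69.0
-15 311 z [0.062 0.079 0.1  ] side -68.0 70.0
0 300 z [0.062 0.079 0.1  ] side -68.0 69.0
15 285 z [0.062 0.079 0.101] side -68.0 70.0
30 241 z [0.061 0.068 0.1  ] side -68.0 70.0
45 210 z [0.061 0.063 0.101] side -66.0 70.0
60 203 z [0.061 0.063 0.101] side -68.0 70.0
75 168 z [0.061 0.063 0.102] side -60.0 66.0
90 132 z [0.061 0.075 0.101] side -40.0 54.0
105 31 z [0.061 0.062 0.065] side -25.0 42.0
```

```bash
python3 -m pendant '[[[0,0,0],[0.042,-0.008,0],1],[[0,0,0],[0.042,-0.007,0],1],[[0,0,-9],[0,0,0.02],1],[[0,0,-9],[0,0,0.02],1],[[0,0,0],[0,0,0.025],1],[[0,0,0],[0,0,0.02],1],[[0,0,0],[0,0,0.015],1],[[0,0,0],[0,0,0],1]]'
python3 -m pendant '[[[0,0,0],[0,0.004,0],1],[[0,0,0],[0,0.004,0],1],[[0,0,0],[0,0.002,0],1],[[0,0,0],[0,0,0],1]]'
python3 -c "
from m import *
to([.5224,-.2029,.042],230.6)"
```

```text
time: 19.0
position: [0.5219, -0.2042, 0.0401]
tool_rot: [-2.955, 1.067, 0.004]
ft_force: [0.2, 0.0, 0.1]
grip_width: 0.005
time: 19.5
position: [0.5165, -0.2119, 0.0419]
tool_rot: [2.955, -1.066, 0.001]
ft_force: [-0.4, -0.3, 0.5]
grip_width: 0.004
t 19.5 pos [ 0.5165 -0.2119  0.0419] yaw y -129.7 tool z [ 0.    -0.001 -1.   ] F [-0.4 -0.3  0.5] w 0.3 j7 -2.02
shift tool mm [ -1.2 -10.7  -0.1] turn deg [ 0.01 -0.04 -0.29]
```

```bash
python3 -m pendant '[[[0,0,0],[0,0.004,0],1],[[0,0,0],[0,0.004,0],1],[[0,0,0],[0,0,0],1]]'
python3 -m pendant '[[[0,0,0],[0,0.004,0],1],[[0,0,0],[0,0.004,0],1],[[0,0,0],[0,0,0],1]]'
python3 -c "
from m import *
to([.5224,-.2029,.042],230.6)"
```

```text
time: 19.88
position: [0.5139, -0.2142, 0.0419]
tool_rot: [-2.952, 1.061, -0.004]
ft_force: [5.9, 7.0, -1.5]
grip_width: 0.005
time: 20.25
position: [0.5126, -0.2155, 0.0422]
tool_rot: [-2.948, 1.053, -0.01]
ft_force: [12.7, 12.7, -3.7]
grip_width: 0.004
t 20.25 pos [ 0.5126 -0.2155  0.0422] yaw y -129.3 tool z [ 0.01   0.008 -1.   ] F [12.7 12.7 -3.7] w 0.3 j7 -1.98
shift tool mm [ -0.4 -15.9   0.4] turn deg [-0.72 -0.14  0.08]
```

Still a springy block: 18 N for about 2 mm. I'll hop to the other side and push clockwise with the solid finger, counting the detents.

```bash
python3 -m pendant '[[[0,0,0],[0,-0.008,0],1],[[0,0,0],[0,-0.003,-0.035],1],[[0,0,0],[0,0,-0.035],1],[[0,0,0],[0,0.03,0],1],[[0,0,0],[0,0.028,0],1],[[0,0,0],[0,0,0.035],1],[[0,0,0],[0,0,0.035],1],[[0,0,0],[0,0,0],1]]'
python3 -c "
from m import *
A=np.array([.571,-.2855]);p,r,s=pose();d=p[:2]-A;t=np.radians(140.6);print('rad',d@[np.cos(t),np.sin(t)],'off',d@[-np.sin(t),np.cos(t)])
to([*p[:2],.042],230.6)"
```

```text
time: 21.25
position: [0.4735, -0.259, 0.039]
tool_rot: [-2.954, 1.066, 0.01]
ft_force: [-0.0, 0.2, 0.4]
grip_width: 0.004
rad 0.09216314708799207 off 0.04136587597218677
t 21.25 pos [ 0.4735 -0.259   0.039 ] yaw y -129.7 tool z [-0.005  0.003 -1.   ] F [-0.   0.2  0.4] w 0.4 j7 -1.89
shift tool mm [-0.  0. -3.] turn deg [ 0.07  0.35 -0.27]
```

```bash
python3 -m pendant '[[[0,0,0],[0,-0.012,-0.002],1],[[0,0,0],[0,-0.008,0],1],[[0,0,0],[0,-0.004,0],1],[[0,0,0],[0,-0.002,0],1],[[0,0,0],[0,0,0],1]]'
python3 -m pendant '[[[0,0,0],[0,-0.003,0],1],[[0,0,0],[0,-0.002,0],1],[[0,0,0],[0,0,0],1]]'
python3 -c "
from m import *
A=np.array([.571,-.2855]);p,r,s=pose();d=p[:2]-A;t=np.radians(140.6);print('rad',d@[np.cos(t),np.sin(t)],'off',d@[-np.sin(t),np.cos(t)])
to([*p[:2],.042],230.6)"
```

```text
time: 21.88
position: [0.4918, -0.2432, 0.0454]
tool_rot: [2.95, -1.067, 0.001]
ft_force: [-6.2, -4.1, 6.2]
grip_width: 0.004
time: 22.25
position: [0.4924, -0.2424, 0.0453]
tool_rot: [2.945, -1.069, -0.004]
ft_force: [-11.9, -9.4, 8.8]
grip_width: 0.002
rad 0.08810573516336642 off 0.016608866142108082
t 22.25 pos [ 0.4924 -0.2424  0.0453] yaw y -129.9 tool z [-0.005 -0.008 -1.   ] F [-11.9  -9.4   8.8] w 0.2 j7 -1.95
shift tool mm [-0.  -0.   3.3] turn deg [ 0.53 -0.05 -0.51]
```

```bash
python3 -m pendant '[[[0,0,0],[0,-0.003,0],1],[[0,0,0],[0,-0.003,0],1],[[0,0,0],[0,0,0],1]]'
python3 -m pendant '[[[0,0,0],[0,-0.003,0],1],[[0,0,0],[0,-0.002,0],1],[[0,0,0],[0,0,0],1]]'
python3 -c "
from m import *
A=np.array([.571,-.2855]);p,r,s=pose();d=p[:2]-A;t=np.radians(140.6);print('rad',d@[np.cos(t),np.sin(t)],'off',d@[-np.sin(t),np.cos(t)])
to([*p[:2],.042],230.6)
lev('scene15')
s=cv2.imread('pics/scene15.png')[150:290,90:270]
cv2.imwrite('pics/c12.png',cv2.resize(s,None,fx=4,fy=4,interpolation=2))
"
```

```text
time: 22.62
position: [0.4929, -0.2415, 0.0452]
tool_rot: [2.938, -1.072, -0.009]
ft_force: [-17.9, -14.5, 11.3]
grip_width: 0.005
time: 23.0
position: [0.4934, -0.2407, 0.0452]
tool_rot: [2.933, -1.074, -0.014]
ft_force: [-22.7, -18.6, 14.8]
grip_width: 0.007
rad 0.08834551982606627 off 0.014647355933373222
t 23.0 pos [ 0.4934 -0.2407  0.0452] yaw y -130.2 tool z [-0.015 -0.014 -1.   ] F [-22.7 -18.6  14.8] w 0.6 j7 -1.97
shift tool mm [ 0.  -0.1  3.2] turn deg [ 1.16  0.12 -0.81]
lever [163. 231.] 401 (array([ 549.6, -265.7]), array([ 23.5, 106.8]), 48.8)
```

View pics/c12.png

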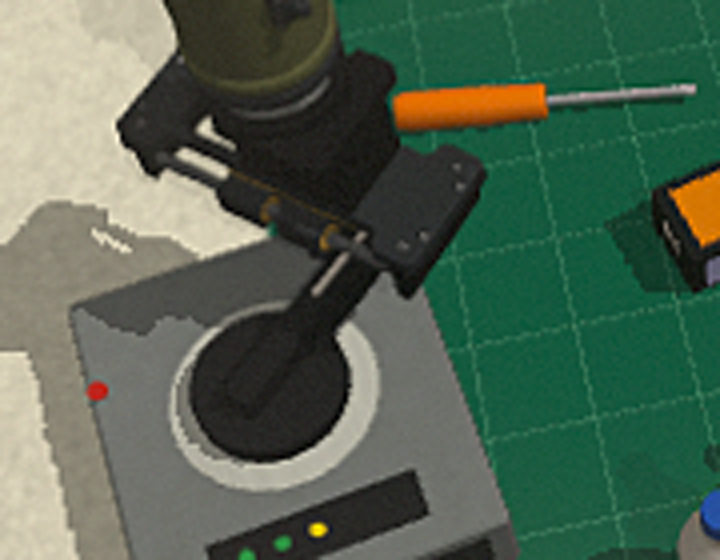

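```bash
python3 -m pendant '[[[0,0,0],[-0.001,-0.003,0],1],[[0,0,0],[-0.001,-0.002,0],1],[[0,0,0],[0,0,0],1]]'
python3 -m pendant '[[[0,0,0],[-0.001,-0.003,0],1],[[0,0,0],[-0.001,-0.002,0],1],[[0,0,0],[0,0,0],1]]'
python3 -c "
from m import *
A=np.array([.571,-.2855]);p,r,s=pose();d=p[:2]-A;t=np.radians(140.6);print('rad',d@[np.cos(t),np.sin(t)],'off',d@[-np.sin(t),np.cos(t)])
F=r.inv().apply(s['ft_force']);T=r.inv().apply(s['torque']);print('tool F',F.round(1),'T',T.round(2))
r0=np.cross(F,T)/(F@F);f=F/np.linalg.norm(F)
for a in np.arange(-120,121,30): print(a,(r0*1000+a*f).round(1))
"
```

```text
time: 23.42
position: [0.494, -0.2401, 0.0452]
tool_rot: [2.927, -1.076, -0.012]
ft_force: [-23.7, -26.6, 13.3]
grip_width: 0.006
time: 23.8
position: [0.5074, -0.2166, 0.0444]
tool_rot: [-2.955, 1.065, -0.003]
ft_force: [-0.4, 0.5, 0.5]
grip_width: 0.005
rad 0.09284924701197446 off -0.0128597874745279
tool F [-0.6 -0.1 -0.5] T [ 0.1  -0.11 -0.02]
-120 [ 24.9 -73.9 197.1]
-90 [  0.8 -79.  180. ]
-60 [-23.3 -84.1 162.8]
-30 [-47.3 -89.3 145.7]
0 [-71.4 -94.4 128.5]
30 [-95.5 -99.5 111.4]
60 [-119.6 -104.6   94.2]
90 [-143.7 -109.7   77.1]
120 [-167.8 -114.9   60. ]
```

It snapped, so leaving a detent takes about 40 N rather than 5. I'll see where it went.

```bash
python3 -c "
from m import *
lev('scene16')
s=cv2.imread('pics/scene16.png')[150:290,90:270]
cv2.imwrite('pics/c13.png',cv2.resize(s,None,fx=4,fy=4,interpolation=2))
"
```

```text
lever [169. 232.] 479 (array([ 555.2, -250.8]), array([ 29.4, 124.1]), 30.1)
```

View pics/c13.png

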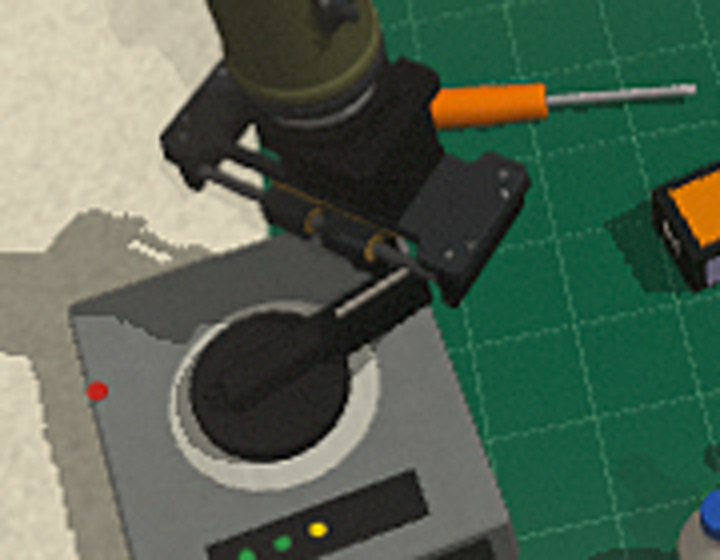

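Clockwise detents are about 25° apart, at 140.6° and then about 115.6°. The geometry says this is click 6. I'll plan the hop and the anticlockwise arc with shut fingers and a fixed yaw.

```bash
cat >> m.py <<'E'
A=np.array([.571,-.2855])
def pt(ph,r=.092): return A+r*np.array([np.cos(np.radians(ph)),np.sin(np.radians(ph))])
def arc(phs,r=.092,start=None):
    p,rr,s=pose(); q=p[:2] if start is None else pt(start,r)
    d=p[:2]-A;print('t',round(s['time'],2),'now r %.1f ph %.1f z %.4f F'%(np.hypot(*d)*1000,np.degrees(np.arctan2(d[1],d[0]))%360,p[2]),np.round(s['ft_force'],1))
    for ph in phs:
        n=pt(ph,r); print(ph,(rr.inv().apply([*(n-q),0])*1000).round(1)); q=n
E
python3 -c "
from m import *
arc([98]); arc(range(106,262,8),start=98)"
```

```text
t 23.85 now r 94.1 ph 132.4 z 0.0442 F [1.5 0.3 0.1]
98 [ 25.3 -49.    0.1]
t 23.85 now r 94.1 ph 132.4 z 0.0442 F [1.5 0.3 0.1]
106 [-8.  10.1 -0. ]
114 [-6.5 11.1 -0. ]
122 [-4.9 11.9 -0. ]
130 [-3.2 12.4 -0. ]
138 [-1.4 12.8 -0. ]
146 [ 0.4 12.8 -0. ]
154 [ 2.1 12.7 -0. ]
162 [ 3.9 12.2 -0. ]
170 [ 5.5 11.6 -0. ]
178 [ 7.1 10.7 -0. ]
186 [ 8.5  9.6 -0. ]
194 [ 9.8  8.3 -0. ]
202 [10.8  6.9  0. ]
210 [11.7  5.3  0. ]
218 [12.3  3.6  0. ]
226 [12.7  1.9  0. ]
234 [12.8  0.1  0. ]
242 [12.7 -1.7  0. ]
250 [12.4 -3.4  0. ]
258 [11.8 -5.1  0. ]
```

```bash
python3 -m pendant '[[[0,0,0],[0,0.002,-0.035],1],[[0,0,0],[0,0,-0.035],1],[[0,0,0],[0.0253,-0.051,0],1],[[0,0,0],[0,0,0.036],1],[[0,0,0],[0,0,0.036],1],[[0,0,0],[-0.008,0.0101,0],1],[[0,0,0],[-0.0065,0.0111,0],1],[[0,0,0],[-0.0049,0.0119,0],1]]'
python3 -c "
from m import *
arc([122])"
```

```text
time: 24.85
position: [0.5336, -0.1998, 0.0442]
tool_rot: [-2.948, 1.046, -0.029]
ft_force: [3.0, 1.0, 1.6]
grip_width: 0.005
t 24.85 now r 93.5 ph 113.6 z 0.0442 F [3.  1.  1.6]
122 [-4.  13.1 -0.3]
```

```bash
python3 -m pendant '[[[0,0,0],[-0.0032,0.0124,0],1],[[0,0,0],[0,0,0],1]]'
python3 -c "
from m import *
arc([130])"
```

```text
time: 25.1
position: [0.5121, -0.2147, 0.0426]
tool_rot: [-2.954, 1.063, -0.004]
ft_force: [2.6, 2.7, -0.3]
grip_width: 0.005
t 25.1 now r 92.1 ph 129.8 z 0.0426 F [ 2.6  2.7 -0.3]
130 [-0.   0.4 -0. ]
```

```bash
python3 -m pendant '[[[0,0,0],[-0.0014,0.0128,0],1],[[0,0,0],[0.0002,0.0064,0],1],[[0,0,0],[0,0,0],1]]'
python3 -c "
from m import *
arc([142])"
```

```text
time: 25.48
position: [0.4961, -0.2316, 0.0416]
tool_rot: [2.953, -1.068, -0.002]
ft_force: [-0.4, -0.9, -0.0]
grip_width: 0.008
t 25.48 now r 92.3 ph 144.3 z 0.0416 F [-0.4 -0.9 -0. ]
142 [ 0.1 -3.7 -0. ]
```

```bash
python3 -m pendant '[[[0,0,0],[0.0015,0.009,0],1],[[0,0,0],[0.0031,0.0124,0],1],[[0,0,0],[0.002,0.006,0],1],[[0,0,0],[0,0,0],1]]'
python3 -c "
from m import *
arc([168]);lev('scene17')
s=cv2.imread('pics/scene17.png')[150:290,70:250]
cv2.imwrite('pics/c14.png',cv2.resize(s,None,fx=4,fy=4,interpolation=2))"
```

```text
time: 25.98
position: [0.4894, -0.2449, 0.0416]
tool_rot: [-2.946, 1.052, 0.0]
ft_force: [6.4, 20.2, 1.2]
grip_width: 0.004
t 25.98 now r 91.2 ph 153.6 z 0.0416 F [ 6.4 20.2  1.2]
168 [ 7.1 21.9 -0.3]
lever [156. 230.] 362 (array([ 541.4, -279. ]), array([ 20.2, 110.9]), 77.4)
```

View pics/c14.png

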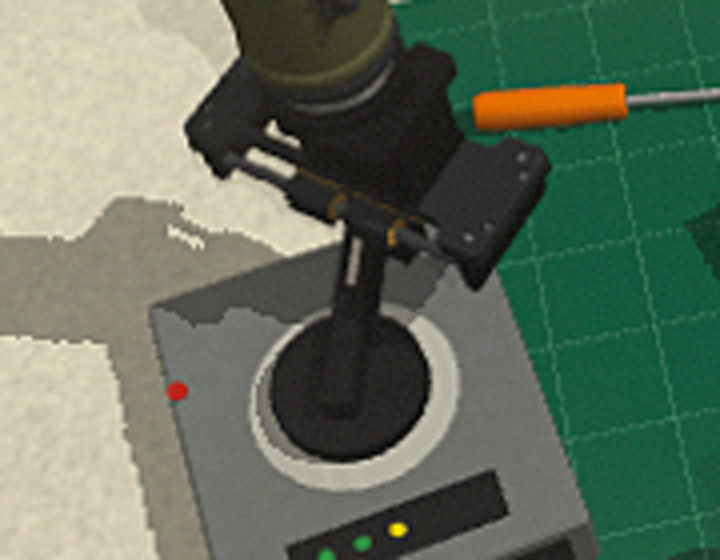

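The lever is at 167° under 21 N, so detents sit at 115.6, 140.6 and 165.6. The stop is therefore predicted at 265.6°, matching the formula. I'll continue anticlockwise.

```bash
python3 -m pendant '[[[0,0,0],[0.005,0.0085,0],1],[[0,0,0],[0.003,0.006,0],1],[[0,0,0],[0,0,0],1]]'
python3 -c "
from m import *
arc([174])"
```

```text
time: 26.4
position: [0.4811, -0.2736, 0.0414]
tool_rot: [2.953, -1.068, -0.001]
ft_force: [-0.5, -0.6, 0.5]
grip_width: 0.005
t 26.4 now r 90.7 ph 172.4 z 0.0414 F [-0.5 -0.6  0.5]
174 [0.3 2.8 0. ]
```

```bash
python3 -m pendant '[[[0,0,0],[0.007,0.0105,0],1],[[0,0,0],[0.0088,0.0093,0],1],[[0,0,0],[0.006,0.005,0],1],[[0,0,0],[0,0,0],1]]'
python3 -c "
from m import *
arc([193,198,206,214,218])"
```

```text
time: 26.9
position: [0.4829, -0.3042, 0.0414]
tool_rot: [-2.956, 1.063, 0.001]
ft_force: [0.1, -1.2, 0.3]
grip_width: 0.003
t 26.9 now r 90.1 ph 192.0 z 0.0414 F [ 0.1 -1.2  0.3]
193 [ 0.   2.5 -0. ]
198 [ 6.6  4.6 -0. ]
206 [11.3  6.1 -0. ]
214 [12.   4.5 -0. ]
218 [ 6.2  1.6 -0. ]
```

```bash
python3 -m pendant '[[[0,0,0],[0.0066,0.006,0],1],[[0,0,0],[0.0113,0.0061,0],1],[[0,0,0],[0.012,0.0045,0],1],[[0,0,0],[0.004,0.001,0],1],[[0,0,0],[0,0,0],1]]'
python3 -c "
from m import *
arc([216,224,232,240]);lev('scene18')"
```

```text
time: 27.52
position: [0.4976, -0.3429, 0.0416]
tool_rot: [2.952, -1.069, 0.002]
ft_force: [-0.3, -0.5, 0.2]
grip_width: 0.005
t 27.52 now r 93.2 ph 218.0 z 0.0416 F [-0.3 -0.5  0.2]
216 [-2.9 -1.9 -0. ]
224 [12.6  2.3  0. ]
232 [12.8  0.5  0. ]
240 [12.8 -1.3  0. ]
lever [139. 237.] 470 (array([ 550.6, -320.3]), array([128.7,  20.3]), 59.6)
```

The lever is at 240°, click 1. One more to the stop, carefully.

```bash
python3 -m pendant '[[[0,0,0],[0.0096,0.001,0],1],[[0,0,0],[0.0128,0.0005,0],1],[[0,0,0],[0.009,-0.001,0],1],[[0,0,0],[0,0,0],1]]'
python3 -c "
from m import *
arc([239])"
```

```text
time: 28.08
position: [0.5204, -0.3599, 0.041]
tool_rot: [-2.955, 1.065, 0.006]
ft_force: [0.8, -1.6, -0.4]
grip_width: 0.006
t 28.07 now r 89.9 ph 235.8 z 0.0410 F [ 0.8 -1.6 -0.4]
239 [ 5.3  1.4 -0. ]
```

```bash
python3 -c "
from m import *
lev('scene19')
arc([246,250,254,256])"
```

```text
lever [118. 240.] 160 (array([ 548.6, -360. ]), array([55. , 19.5]), 71.2)
lever [154. 241.] 205 (array([ 570. , -289.3]), array([55.8, 20.5]), 73.4)
t 28.12 now r 90.0 ph 237.0 z 0.0414 F [-0.9 -0.5 -0.2]
246 [14.5 -0.9  0. ]
250 [ 6.1 -1.9 -0. ]
254 [ 6.  -2.4 -0. ]
256 [ 2.9 -1.3 -0. ]
```

```bash
python3 -m pendant '[[[0,0,0],[0.006,-0.0003,0],1],[[0,0,0],[0.004,-0.0005,0],1],[[0,0,0],[0,0,0],1]]'
python3 -c "
from m import *
lev('scene20')
arc([246,250,254,256])"
```

```text
time: 28.5
position: [0.5304, -0.3668, 0.0415]
tool_rot: [2.955, -1.066, 0.001]
ft_force: [-0.7, -0.5, -0.2]
grip_width: 0.003
lever [153. 242.] 216 (array([ 570.7, -292. ]), array([61.3, 20.2]), 84.2)
lever [117. 246.] 163 (array([ 563.2, -366.3]), array([48.9, 20.8]), 84.2)
t 28.55 now r 90.8 ph 243.3 z 0.0415 F [ 0.2 -0.3 -0.9]
246 [4.5 0.1 0. ]
250 [ 6.1 -1.9  0. ]
254 [ 6.  -2.4  0. ]
256 [ 2.9 -1.3  0. ]
```

The lever is now at 264°, the stop position. I'll close in gently.

```bash
python3 -m pendant '[[[0,0,0],[0.0045,0,0],1],[[0,0,0],[0.0061,-0.0019,0],1],[[0,0,0],[0.002,-0.001,0],1],[[0,0,0],[0,0,0],1]]'
python3 -m pendant '[[[0,0,0],[0.002,-0.001,0],1],[[0,0,0],[0.002,-0.001,0],1],[[0,0,0],[0,0,0],1]]'
python3 -c "
from m import *
arc([250,254,256])"
```

```text
time: 29.05
position: [0.5383, -0.3716, 0.0412]
tool_rot: [2.955, -1.067, -0.011]
ft_force: [-7.5, 2.9, 5.1]
grip_width: 0.003
time: 29.42
position: [0.5383, -0.3717, 0.0409]
tool_rot: [2.954, -1.068, -0.025]
ft_force: [-17.0, 6.4, 13.1]
grip_width: 0.003
t 29.43 now r 92.2 ph 249.2 z 0.0409 F [-17.    6.4  13.1]
250 [ 1.1 -0.6 -0. ]
254 [ 6.  -2.4 -0.1]
256 [ 2.9 -1.3 -0.1]
```

```bash
python3 -m pendant '[[[0,0,0],[0.001,-0.0005,0],1],[[0,0,0],[0,0,0],1]]'
python3 -c "
from m import *
lev('scene21')
s=cv2.imread('pics/scene21.png')[150:290,70:250]
cv2.imwrite('pics/c15.png',cv2.resize(s,None,fx=4,fy=4,interpolation=2))
# hop to the other side: lever 264.5, offset +32mm tangential
print('contact angle other side', 264.5+12.2)
arc([287])"
```

```text
time: 29.68
position: [0.5384, -0.3717, 0.0409]
tool_rot: [2.954, -1.068, -0.028]
ft_force: [-19.9, 7.3, 14.1]
grip_width: 0.006
lever [154. 242.] 203 (array([ 570.9, -290.2]), array([56.9, 21.2]), 86.8)
lever [113. 248.] 70 (array([ 566., -375.]), array([34.1, 16. ]), 75.9)
contact angle other side 276.7
t 29.73 now r 92.2 ph 249.3 z 0.0409 F [-19.5   7.5  12.4]
287 [ 46.9 -36.7  -1. ]
```

View pics/c15.png

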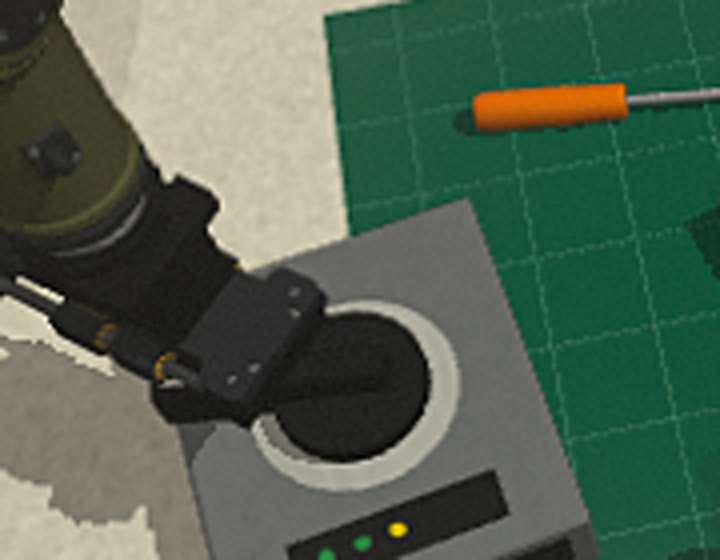

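Pressed at about 21 N in-plane for over 0.3 s, with the lever on its stop. Now I hop to the other side for four clicks clockwise.

```bash
python3 -m pendant '[[[0,0,0],[-0.009,0.003,0],1],[[0,0,0],[0,0,-0.035],1],[[0,0,0],[0,0,-0.035],1],[[0,0,0],[0.026,-0.02,0],1],[[0,0,0],[0.026,-0.02,0],1],[[0,0,0],[0,0,0],1]]'
python3 -c "
from m import *
arc([287])"
```

```text
time: 30.48
position: [0.6064, -0.3707, 0.1111]
tool_rot: [-2.955, 1.061, -0.002]
ft_force: [-0.7, 0.1, -0.8]
grip_width: 0.007
t 30.48 now r 92.2 ph 292.6 z 0.1111 F [-0.7  0.1 -0.8]
287 [-4.8  7.6 -0. ]
```

```bash
python3 -m pendant '[[[0,0,0],[0,0,0.035],1],[[0,0,0],[0,0,0.034],1],[[0,0,0],[-0.0048,0.0076,0],1],[[0,0,0],[0,0,0],1]]'
python3 -c "
from m import *
arc([280,272,264])"
```

```text
time: 30.98
position: [0.5942, -0.3769, 0.044]
tool_rot: [2.953, -1.068, 0.002]
ft_force: [0.5, -0.4, 0.5]
grip_width: 0.002
t 30.98 now r 94.3 ph 284.3 z 0.0440 F [ 0.5 -0.4  0.5]
280 [-6.1  4.  -0. ]
272 [-9.   9.2 -0. ]
264 [-10.1   7.9  -0. ]
```

```bash
python3 -m pendant '[[[0,0,0],[-0.0061,0.004,0.001],1],[[0,0,0],[-0.009,0.0092,0],1],[[0,0,0],[-0.0101,0.0079,0],1],[[0,0,0],[0,0,0],1]]'
python3 -c "
from m import *
arc([264,256,248,240]);lev('scene22')"
```

```text
time: 31.48
position: [0.5664, -0.3743, 0.0441]
tool_rot: [-2.956, 1.061, -0.013]
ft_force: [-2.3, -0.9, 0.3]
grip_width: 0.005
t 31.48 now r 88.9 ph 267.0 z 0.0441 F [-2.3 -0.9  0.3]
264 [-2.1  5.3 -0. ]
256 [-11.2   6.3  -0.1]
248 [-11.9   4.7  -0.1]
240 [-12.5   3.   -0.1]
lever [158. 242.] 133 (array([ 573.2, -281. ]), array([37.8, 18.7]), 70.5)
```

```bash
python3 -m pendant '[[[0,0,0],[0,0.002,0],1],[[0,0,0],[0,0,0],1]]'
python3 -c "
from m import *
arc([264,256,248,240]);lev('scene23')
s=cv2.imread('pics/scene23.png')[150:290,70:250]
cv2.imwrite('pics/c16.png',cv2.resize(s,None,fx=4,fy=4,interpolation=2))"
```

```text
time: 31.78
position: [0.5598, -0.3778, 0.0417]
tool_rot: [2.954, -1.067, -0.001]
ft_force: [0.3, 0.3, 0.3]
grip_width: 0.004
t 31.77 now r 92.9 ph 263.1 z 0.0417 F [0.3 0.3 0.3]
264 [ 0.7 -1.6 -0. ]
256 [-11.1   6.4   0. ]
248 [-11.9   4.8   0. ]
240 [-12.5   3.    0. ]
lever [157. 242.] 154 (array([ 573. , -282.3]), array([40.7, 20.4]), 58.9)
```

View pics/c16.png

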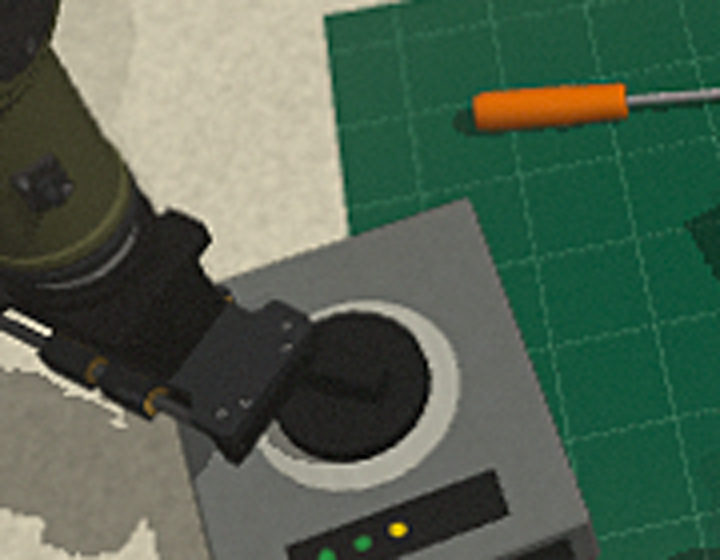

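Click 1 is done, with the lever at about 239°. Next.

```bash
python3 -m pendant '[[[0,0,0],[-0.0104,0.0048,0],1],[[0,0,0],[-0.0119,0.0048,0],1],[[0,0,0],[-0.0125,0.003,0],1],[[0,0,0],[0,0,0],1],[[0,0,0],[0,0,0],1]]'
python3 -c "
from m import *
arc([240,232,224,215]);lev('scene24')"
```

```text
time: 32.45
position: [0.5253, -0.3646, 0.0415]
tool_rot: [2.955, -1.066, -0.001]
ft_force: [0.1, -0.2, -0.1]
grip_width: 0.005
t 32.45 now r 91.3 ph 240.0 z 0.0415 F [ 0.1 -0.2 -0.1]
240 [0.1 0.6 0. ]
232 [-12.8   1.3   0. ]
224 [-12.8  -0.5   0. ]
215 [-14.2  -2.7   0. ]
lever [154. 240.] 191 (array([ 567.9, -287.5]), array([54.5, 20. ]), 32.4)
```

```bash
python3 -m pendant '[[[0,0,0],[-0.0128,0.0018,0],1],[[0,0,0],[-0.0128,-0.0005,0],1],[[0,0,0],[-0.0142,-0.0027,0],1],[[0,0,0],[0,0,0],1],[[0,0,0],[0,0,0],1]]'
python3 -c "
from m import *
arc([215,206,198,190]);lev('scene25')"
```

```text
time: 33.12
position: [0.4954, -0.3372, 0.0413]
tool_rot: [-2.955, 1.065, 0.003]
ft_force: [0.2, -0.6, -0.6]
grip_width: 0.006
t 33.12 now r 91.6 ph 214.3 z 0.0413 F [ 0.2 -0.6 -0.6]
215 [ 0.9  0.7 -0. ]
206 [-13.6  -4.9   0. ]
198 [-11.3  -6.1   0. ]
190 [-10.3  -7.6   0. ]
lever [155. 240.] 192 (array([ 565. , -286.6]), array([63.7, 18. ]), 9.0)
```

```bash
python3 -m pendant '[[[0,0,0],[-0.0127,-0.0042,0],1],[[0,0,0],[-0.0113,-0.0061,0],1],[[0,0,0],[-0.0103,-0.0076,0],1],[[0,0,0],[0,0,0],1],[[0,0,0],[0,0,0],1]]'
python3 -c "
from m import *
arc([190]);lev('scene26')
s=cv2.imread('pics/scene26.png')[150:290,70:250]
cv2.imwrite('pics/c17.png',cv2.resize(s,None,fx=4,fy=4,interpolation=2))"
```

```text
time: 33.8
position: [0.4808, -0.3016, 0.0414]
tool_rot: [-2.955, 1.065, 0.002]
ft_force: [0.9, -0.4, -0.1]
grip_width: 0.005
t 33.8 now r 91.6 ph 190.1 z 0.0414 F [ 0.9 -0.4 -0.1]
190 [-0.4  0.2  0. ]
lever [156. 237.] 258 (array([ 554.9, -280.8]), array([19.7, 83. ]), 76.3)
```

View pics/c17.png

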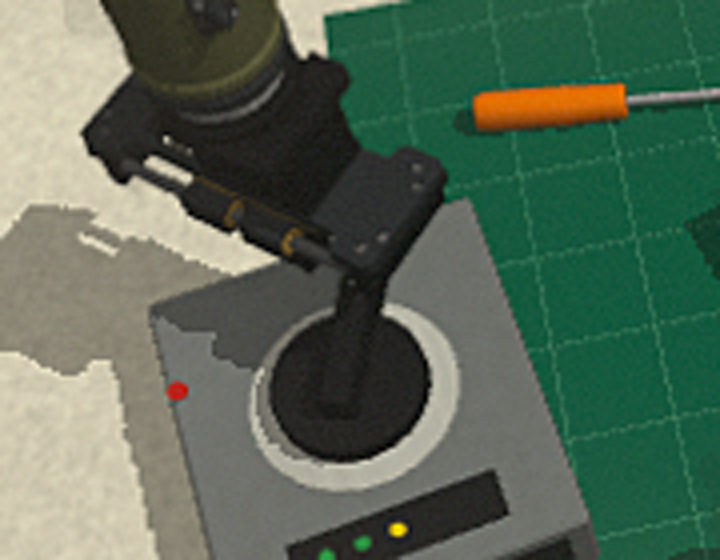

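The lever is at 166°, which is four clicks from the stop. Now I measure the packs and the cradle from the clear first images.

```bash
python3 - <<'E'
from m import *
for t in('top0','scene0'):
    im=load(t);W=cloud(im);C=im['color'].astype(int);hsv=cv2.cvtColor(im['color'],cv2.COLOR_RGB2HSV)
    H,S,V=[hsv[...,i].astype(int) for i in range(3)]
    z=W[...,2]
    reg=(abs(W[...,0]-.5)<.09)&(W[...,1]>.2)&(W[...,1]<.42)
    # label of low pack (blue-grey)
    lab=reg&(H>85)&(H<125)&(S>40)&(S<150)&(z>.05)&(z<.1)
    n,l,st,c=cv2.connectedComponentsWithStats(lab.astype(np.uint8)); i=1+np.argmax(st[1:,4]); 
    P=W[l==i]; m=P.mean(0); u,s,vt=np.linalg.svd(P-m); nrm=vt[2]*np.sign(vt[2][2])
    print(t,'label',c[i],st[i,4],m.round(4),'n',nrm.round(3),'tilt',np.degrees(np.arccos(nrm[2])).round(1),'down dir yaw',np.degrees(np.arctan2(nrm[1],nrm[0])).round(1),'rms',(s[2]/len(P)**.5).round(4))
    d=np.array([nrm[0],nrm[1]])
    # all points near the pack top plane
    near=reg&(abs((W-m)@nrm)<.004); near&= z>.03
    yaw=np.arctan2(nrm[1],nrm[0])
    h=np.array([np.cos(yaw),np.sin(yaw),0]); ex=h-(h@nrm)*nrm; ex/=np.linalg.norm(ex); ey=np.cross(nrm,ex)
    n,l,st,c=cv2.connectedComponentsWithStats(near.astype(np.uint8)); i=1+np.argmax(st[1:,4])
    Q=W[l==i]-m; a=Q@ex*1000;b=Q@ey*1000
    print('top face',len(Q),'a',np.percentile(a,[0,1,99,100]).round(1),'b',np.percentile(b,[0,1,99,100]).round(1), cv2.minAreaRect(np.stack([a,b],1).astype(np.float32)))
    print('ex',ex.round(3))
    # label rect in plane
    Q=P-m; print('label rect',cv2.minAreaRect(np.stack([Q@ex*1000,Q@ey*1000],1).astype(np.float32)))
    bl=reg&(H>105)&(H<125)&(S>150)
    B=(W[bl]-m); aa=B@ex*1000; bb=B@ey*1000; cc=B@nrm*1000
    print('blue',bl.sum(),'a',np.percentile(aa,[2,10,25,50,75,90,98]).round(1),'b',np.percentile(bb,[2,98]).round(1),'c',np.percentile(cc,[2,98]).round(1))
    fl=reg&(S<40)&(V>130); B=W[fl]-m;cc=B@nrm*1000;k=(abs(cc+42)<5);print('floor',k.sum(),np.median(cc[k]).round(1),'a',np.percentile((B@ex*1000)[k],[1,99]).round(1),'b',np.percentile((B@ey*1000)[k],[1,99]).round(1))
E
```

```text
top0 label [161.3140625 209.1140625] 640 [0.4969 0.3277 0.0807] n [-0.004  0.26   0.966] tilt 15.1 down dir yaw 90.8 rms 0.0019
top face 984 a [-61.5 -57.9  56.7  58.6] b [-41.8 -30.3  37.7  48.5] ((-1.51361083984375, 2.1424522399902344), (118.82072448730469, 90.32408142089844), 1.2038675546646118)
ex [-0.014  0.965 -0.26 ]
label rect ((2.0774459838867188, 0.2723255157470703), (101.70880889892578, 48.86932373046875), 2.3072891235351562)
blue 395 a [49.2 52.1 53.2 54.7 56.1 57.4 58.5] b [-38.2  43.8] c [-33.3  35.1]
floor 570 -42.5 a [-96.6  49. ] b [-46.9  45.3]
scene0 label [398.70222222 167.10222222] 450 [0.4971 0.3263 0.0831] n [-0.009  0.263  0.965] tilt 15.3 down dir yaw 92.0 rms 0.0013
top face 765 a [-54.4 -52.2  60.4  61.2] b [-43.5 -40.1  36.9  45.9] ((3.2558364868164062, -0.8482131958007812), (113.64330291748047, 89.43521881103516), 2.1212735176086426)
ex [-0.034  0.964 -0.264]
label rect ((0.456573486328125, -0.043003082275390625), (95.00585174560547, 47.99317932128906), 1.3622690439224243)
blue 294 a [54.6 55.8 56.8 58.2 59.9 62.2 64.9] b [-43.2  42. ] c [-35.9  32.9]
floor 458 -42.4 a [-92.6  48.1] b [-45.   43.3]
```

Target: the cradle yaw is 93°, the tilt 15°, and the new pack's centre goes at about (0.497, 0.332, 0.102). I lift off and go to the loose pack.

```bash
python3 -m pendant '[[[0,0,0],[0,0,-0.045],1],[[0,0,0],[0,0,-0.045],1],[[0,0,-10.5],[0,0,0],0],[[0,0,-10.5],[0,0,0],-1],[[0,0,-10.5],[0,0,0],-1],[[0,0,-10.5],[0,0,0],-1],[[0,0,-10.5],[0,0,0],-1],[[0,0,-10.5],[0,0,0],-1]]' 30
python3 -c "
from m import *
to([.4887,.013,.131],14.5)"
```

```text
time: 34.85
position: [0.4811, -0.3022, 0.1312]
tool_rot: [-3.074, -0.644, 0.001]
ft_force: [-0.2, 0.3, 0.3]
grip_width: 0.604
t 34.85 pos [ 0.4811 -0.3022  0.1312] yaw y -66.3 tool z [-0.001  0.001 -1.   ] F [-0.2  0.3  0.3] w 52.5 j7 -0.72
shift tool mm [ 133.5 -285.6    0.4] turn deg [-6.000e-02 -1.000e-02 -8.083e+01]
```

```bash
python3 -m pendant '[[[0,0,0],[0.0222,-0.0476,0],-1],[[0,0,0],[0.0222,-0.0476,0],-1],[[0,0,0],[0.0222,-0.0476,0],-1],[[0,0,0],[0.0222,-0.0476,0],-1],[[0,0,0],[0.0222,-0.0476,0],-1],[[0,0,0],[0.0222,-0.0476,0],-1],[[0,0,-10.5],[0,0,0],-1],[[0,0,-10.5],[0,0,0],-1]]'
python3 -m pendant '[[[0,0,-10.5],[0,0,0],-1],[[0,0,-10.5],[0,0,0],-1],[[0,0,-10.5],[0,0,0],-1],[[0,0,-10.5],[0,0,0],-1],[[0,0,-10.5],[0,0,0],-1],[[0,0,-7.3],[0,0,0],-1],[[0,0,0],[0,0,0],-1]]'
python3 -c "
from m import *
to([.4887,.013,-.023],14.5)
snap('scene','scene27')
s=cv2.imread('pics/scene27.png')[110:260,190:370]
cv2.imwrite('pics/c18.png',cv2.resize(s,None,fx=4,fy=4,interpolation=2))"
```

```text
time: 35.85
position: [0.4903, 0.0136, 0.1314]
tool_rot: [-2.905, -1.197, 0.001]
ft_force: [0.6, -0.7, 0.0]
grip_width: 1.003
time: 36.72
position: [0.4904, 0.0127, 0.1314]
tool_rot: [-1.933, -2.476, 0.0]
ft_force: [0.5, 1.0, -0.4]
grip_width: 0.999
t 36.73 pos [0.4904 0.0127 0.1314] yaw y 14.0 tool z [-0.001  0.    -1.   ] F [ 0.5  1.  -0.4] w 86.9 j7 0.13
shift tool mm [  0.7  -1.5 154.4] turn deg [-0.03 -0.01 -0.46]
```

View pics/c18.png

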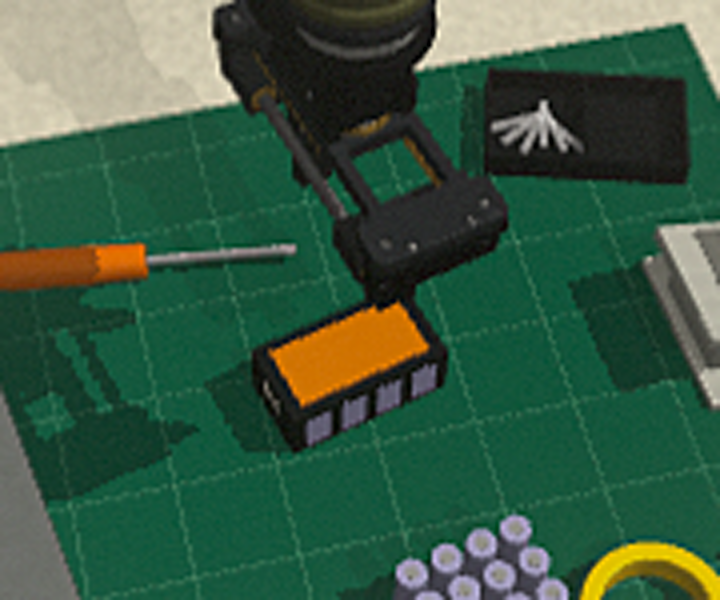

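The pack is below the open jaws, its label at about px (277,197), and it hasn't moved. I descend and grip.

```bash
python3 -m pendant '[[[0,0,-0.5],[0.0007,-0.0015,0.035],-1],[[0,0,0],[0,0,0.035],-1],[[0,0,0],[0,0,0.03],-1],[[0,0,0],[0,0,0.025],-1],[[0,0,0],[0,0,0.018],-1],[[0,0,0],[0,0,0.01],-1],[[0,0,0],[0,0,0],-1]]'
python3 -c "
from m import *
to([.4887,.013,-.023],14.5)"
```

```text
time: 37.65
position: [0.4887, 0.0132, -0.0217]
tool_rot: [-1.92, -2.485, 0.001]
ft_force: [0.1, -0.2, 0.9]
grip_width: 1.001
t 37.65 pos [ 0.4887  0.0132 -0.0217] yaw y 14.6 tool z [-0.001  0.    -1.   ] F [ 0.1 -0.2  0.9] w 87.1 j7 -0.02
shift tool mm [-0.2 -0.1  1.3] turn deg [-0.04 -0.02  0.11]
```

```bash
python3 -m pendant '[[[0,0,0],[0,0,0],1],[[0,0,0],[0,0,0],1],[[0,0,0],[0,0,0],1],[[0,0,0],[0,0,0],1]]' 35
python3 -m pendant '[[[0,0,0],[0,0,-0.03],1],[[0,0,0],[0,0,-0.04],1],[[0,0,0],[0,0,-0.06],1],[[0,0,0],[0,0,-0.06],1],[[0,0,0],[0,0,0],1]]'
python3 -c "
from m import *
n=np.array([-.0135,.2585,.9659]);x=np.array([-.0505,.9646,-.2588]);y=np.cross(n,x)
T=R.from_matrix(np.stack([np.cross(-y,-n),-y,-n],1)); print(T.as_matrix().round(3))
to([.4887,.013,-.023],14.5)
snap('scene','scene28')
c=np.array([.4967,.3324,.1022])
# tool TCP reported rel. to pack centre: true tip 9-10mm above underside -> 11 below centre; reported 32 further
tcp=c-n*(.011+.032); print('tcp at seat',tcp)
to(tcp+.05*n,None,T)
s=cv2.imread('pics/scene28.png')[60:260,190:430]
cv2.imwrite('pics/c19.png',cv2.resize(s,None,fx=3,fy=3,interpolation=2))"
```

```text
time: 38.15
position: [0.4891, 0.0129, -0.0211]
tool_rot: [1.92, 2.486, -0.0]
ft_force: [-0.0, -1.2, 2.6]
grip_width: 0.686
time: 38.78
position: [0.4919, 0.0133, 0.1724]
tool_rot: [1.916, 2.48, 0.006]
ft_force: [1.0, -0.0, -6.1]
grip_width: 0.687
[[-0.05   0.999  0.014]
 [ 0.965  0.052 -0.259]
 [-0.259 -0.    -0.966]]
t 38.77 pos [0.4919 0.0133 0.1724] yaw y 14.6 tool z [ 0.008 -0.002 -1.   ] F [ 1.  -0.  -6.1] w 59.8 j7 0.17
shift tool mm [  1.3  -4.6 195.4] turn deg [0.43 0.22 0.13]
tcp at seat [0.4972805 0.3212845 0.0606663]
t 38.83 pos [0.4895 0.013  0.1693] yaw y 14.6 tool z [ 0.002 -0.001 -1.   ] F [ 0.  -0.2 -6.4] w 59.9 j7 0.17
shift tool mm [309.2  87.8  59.9] turn deg [  1.64 -14.86  11.54]
```

View pics/c19.png

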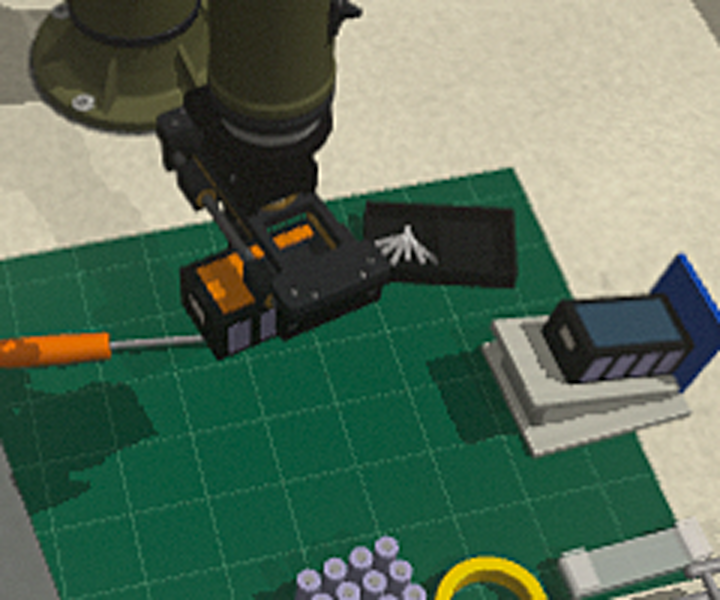

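The pack is held at a width of 59.8 mm. I move it over the cradle and tilt it.

```bash
python3 -m pendant '[[[0,0,0],[0.0425,0.0125,0],1],[[0,0,0],[0.0425,0.0125,0],1],[[0,0,0],[0.0425,0.0125,0],1],[[0,0,0],[0.0425,0.0125,0],1],[[0,0,0],[0.0425,0.0125,0],1],[[0,0,0],[0.0425,0.0125,0],1],[[0,0,0],[0.0425,0.0125,0],1],[[0,0,0],[0,0,0],1]]'
python3 -m pendant '[[[0.82,-7.43,5.77],[0,0,0],1],[[0.82,-7.43,5.77],[0,0,0],1],[[0,0,0],[0,0,0],1],[[0,0,0],[0,0,0],1]]'
cat >> m.py <<'E'
n_=np.array([-.0135,.2585,.9659]);x_=np.array([-.0505,.9646,-.2588]);y_=np.cross(n_,x_)
Tp=R.from_matrix(np.stack([np.cross(-y_,-n_),-y_,-n_],1))
tcp_=np.array([.4967,.3324,.1022])-n_*.043
E
python3 -c "
from m import *
to(tcp_-.006*x_+.04*n_,None,Tp)
for k in('scene','top'):
  im=snap(k,k+'29')
s=cv2.imread('pics/scene29.png')[90:240,320:470]
t=cv2.imread('pics/top29.png')[140:290,90:240]
cv2.imwrite('pics/c20.png',np.hstack([cv2.resize(a,(400,400),interpolation=2) for a in(s,t)]))"
```

```text
time: 39.83
position: [0.4941, 0.3274, 0.1649]
tool_rot: [-1.906, -2.489, 0.005]
ft_force: [-0.7, -0.5, -6.3]
grip_width: 0.689
time: 40.33
position: [0.4981, 0.3217, 0.1666]
tool_rot: [2.024, 2.136, -0.272]
ft_force: [0.6, 0.1, -5.0]
grip_width: 0.688
t 40.33 pos [0.4981 0.3217 0.1666] yaw y 3.0 tool z [ 0.009 -0.259 -0.966] F [ 0.6  0.1 -5. ] w 59.9 j7 -0.96
shift tool mm [21.1 -0.5 62.4] turn deg [-0.26 -0.    0.12]
```

View pics/c20.png

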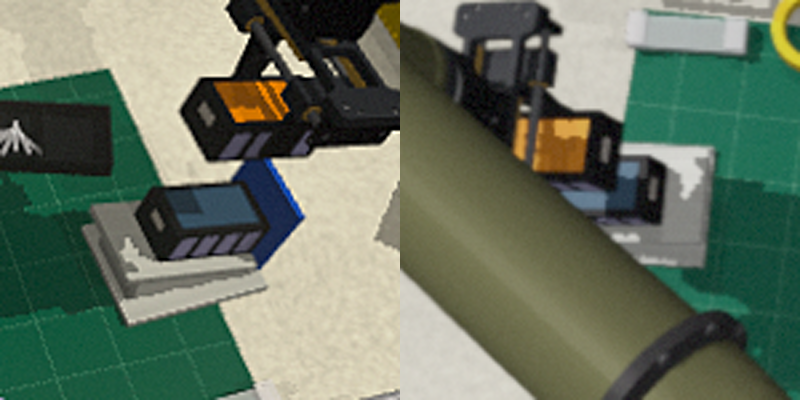

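```bash
cat > held.py <<'E'
from m import *
import sys
O=np.array([.497,.327,.0819])
def seat(P): 
    d=P-O; return np.stack([d@x_,d@y_,d@n_],-1)*1000
for t in sys.argv[1:]:
    im=load(t);W=cloud(im);hsv=cv2.cvtColor(im['color'],cv2.COLOR_RGB2HSV);H,S,V=[hsv[...,i].astype(int) for i in range(3)]
    reg=(abs(W[...,0]-.5)<.1)&(W[...,1]>.18)&(W[...,1]<.45)
    m=reg&(H>5)&(H<22)&(S>150)&(V>60)&(W[...,2]>.08)
    P=W[m];s=seat(P); mm=P.mean(0);u,sv,vt=np.linalg.svd(P-mm);nn=vt[2]*np.sign(vt[2][2])
    print(t,len(P),'orange a',np.percentile(s[:,0],[1,99]).round(1),'b',np.percentile(s[:,1],[1,99]).round(1),'c',np.percentile(s[:,2],[5,50,95]).round(1),'n in seat',(nn@x_).round(3),(nn@y_).round(3))
    lav=reg&(H>115)&(H<145)&(S>30)&(V>90); Q=seat(W[lav]); 
    if len(Q): 
        up=Q[Q[:,2]>s[:,2].mean()-45]; print(' lavender a',np.percentile(up[:,0],[1,99]).round(1) if len(up) else '', 'c',np.percentile(up[:,2],[1,99]).round(1) if len(up) else '')
    # all points with c in pack range, by a
    A_=seat(W[reg]); top=np.median(s[:,2])
    k=(A_[:,2]<top+3)&(A_[:,2]>top-40)&(A_[:,2]>5)&(abs(A_[:,1])<45); print(' body a min',np.percentile(A_[k,0],[.5,1,2]).round(1) if k.any() else '', 'b', np.percentile(A_[k,1],[1,99]).round(1))
E
python3 held.py scene29 top29
```

```text
scene29 482 orange a [-70.4  -1.5] b [-65.6  55.8] c [142.8 145.  215.2] n in seat -0.95 -0.309
 lavender a [-69.9  11.4] c [120.4 137.1]
 body a min [-84.3 -84.1 -83.8] b [-41.9  32.2]
top29 480 orange a [-75.8  -8.4] b [-52.6  20.9] c [141.2 144.  201.5] n in seat -0.464 -0.885
 lavender a [-73.  -41.1] c [117.1 132.1]
 body a min [-86.3 -86.  -85.7] b [-38.  29.]
```

```bash
python3 -m pendant '[[[0,0,0],[0.0115,0,0.03],1],[[0,0,0],[0.0115,0,0.03],1],[[0,0,0],[0,0,0.02],1],[[0,0,0],[0,0,0.01],1],[[0,0,0],[0,0,0],1],[[0,0,0],[0,0,0],1]]'
python3 -c "
from m import *
to(tcp_,None,Tp)
for k in('scene','top'): im=snap(k,k+'30')
s=cv2.imread('pics/scene30.png')[90:240,320:470]
t=cv2.imread('pics/top30.png')[140:290,90:240]
cv2.imwrite('pics/c21.png',np.hstack([cv2.resize(a,(400,400),interpolation=2) for a in(s,t)]))"
sed -i 's/(W\[...,2\]>.08)$/(W[...,2]>.08)\&(seat(W)[...,2]<150)/' held.py
python3 held.py scene29 top29 scene30 top30
```

```text
time: 41.18
position: [0.499, 0.3226, 0.0769]
tool_rot: [2.025, 2.134, -0.265]
ft_force: [-0.2, 0.6, -3.9]
grip_width: 0.683
t 41.17 pos [0.499  0.3226 0.0769] yaw y 3.0 tool z [ 0.013 -0.256 -0.967] F [-0.2  0.6 -3.9] w 59.4 j7 -1.02
shift tool mm [ 3.  -1.7 16. ] turn deg [-0.03 -0.14  0.  ]
scene29 343 orange a [-70.9   0.2] b [-22.4  22.6] c [142.6 144.5 146.2] n in seat -0.004 0.004
 lavender a [-70.4  15.4] c [110.6 136.9]
 body a min [-84.3 -84.1 -83.8] b [-41.9  32.2]
top29 451 orange a [-75.   -8.5] b [-24.6  20.8] c [141.1 143.9 146.4] n in seat 0.002 -0.008
 lavender a [-73.  -41.1] c [117.1 132.1]
 body a min [-86.3 -86.  -85.7] b [-38.  29.]
scene30 434 orange a [-48.3  36.4] b [-65.7  55.8] c [ 55.8  58.5 128.2] n in seat -0.965 -0.255
 lavender a [-43.4  32.9] c [30.7 49.3]
 body a min [-59.2 -58.7 -58. ] b [-42.1  32. ]
top30 317 orange a [-51.1  13.5] b [-25.4  19.4] c [53.9 57.  60.8] n in seat 0.283 0.739
 lavender a  c 
 body a min [-62.  -61.7 -61.3] b [-38.4  28.9]
```

View pics/c21.png

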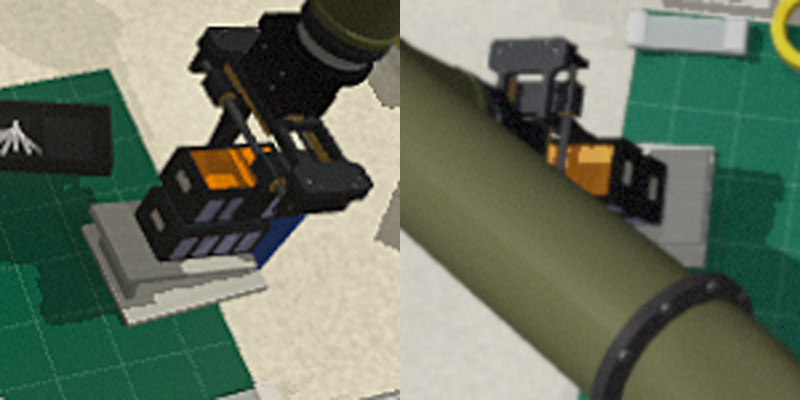

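The pack is square above the lower one: top px c≈57 mm, so about 15 mm to go, and about 5 mm short of the backstop. I lower it gently.

```bash
python3 -m pendant '[[[0,0,0],[0,-0.0015,0.005],1],[[0,0,0],[0,0,0.004],1],[[0,0,0],[0,0,0.002],1],[[0,0,0],[0,0,0.001],1],[[0,0,0],[0,0,0],1]]'
python3 -m pendant '[[[0,0,0],[0,0,0.001],1],[[0,0,0],[0,0,0.001],1],[[0,0,0],[0,0,0],1]]'
python3 -c "
from m import *
to(tcp_,None,Tp)"
```

```text
time: 41.9
position: [0.4969, 0.3189, 0.0639]
tool_rot: [2.025, 2.135, -0.268]
ft_force: [0.1, 0.2, -4.9]
grip_width: 0.686
time: 42.28
position: [0.4969, 0.3183, 0.062]
tool_rot: [2.025, 2.135, -0.268]
ft_force: [-0.1, 0.1, -6.4]
grip_width: 0.684
t 42.27 pos [0.4969 0.3183 0.062 ] yaw y 3.0 tool z [ 0.011 -0.257 -0.966] F [-0.1  0.1 -6.4] w 59.5 j7 -1.03
shift tool mm [3.2 0.5 0.5] turn deg [-0.13 -0.07  0.04]
```

```bash
python3 -m pendant '[[[0,0,0],[0.0015,0,0],1],[[0,0,0],[0.0015,0,0],1],[[0,0,0],[0,0,0],1]]'
python3 -m pendant '[[[0,0,0],[0.0015,0,0],1],[[0,0,0],[0.0015,0,0],1],[[0,0,0],[0,0,0],1]]'
python3 -c "
from m import *
to(tcp_,None,Tp);F=np.array(monitor.get_state()['ft_force']);print('Fx,Fn',F@x_,F@n_)"
```

```text
time: 42.65
position: [0.4966, 0.3216, 0.0613]
tool_rot: [2.025, 2.135, -0.268]
ft_force: [-0.5, 0.6, -5.5]
grip_width: 0.689
time: 43.02
position: [0.4968, 0.322, 0.0611]
tool_rot: [2.024, 2.132, -0.273]
ft_force: [-2.3, -5.0, -0.6]
grip_width: 0.688
t 43.02 pos [0.4968 0.322  0.0611] yaw y 3.0 tool z [ 0.011 -0.262 -0.965] F [-2.3 -5.  -0.6] w 59.8 j7 -1.04
shift tool mm [-0.6  0.5  0.6] turn deg [-0.16  0.17  0.  ]
Fx,Fn -4.582598968565835 -1.8760349359204456
```

It is touching the backstop with about 6 N. Now I lower it onto the lower pack.

```bash
python3 -m pendant '[[[0,0,0],[0,0,0.001],1],[[0,0,0],[0,0,0.001],1],[[0,0,0],[0,0,0],1]]'
python3 -c "
from m import *
to(tcp_,None,Tp);F=np.array(monitor.get_state()['ft_force']);print('Fx,Fn',F@x_,F@n_)"
python3 -m pendant '[[[0,0,0],[0,0,0.001],1],[[0,0,0],[0,0,0],1]]'
python3 -c "
from m import *
to(tcp_,None,Tp);F=np.array(monitor.get_state()['ft_force']);print('Fx,Fn',F@x_,F@n_)
for k in('scene','top'): im=snap(k,k+'31')"
python3 held.py scene31 top31
```

```text
time: 43.4
position: [0.497, 0.3219, 0.0606]
tool_rot: [2.023, 2.131, -0.271]
ft_force: [-2.3, -5.7, 6.5]
grip_width: 0.687
t 43.4 pos [0.497  0.3219 0.0606] yaw y 3.0 tool z [ 0.012 -0.261 -0.965] F [-2.3 -5.7  6.5] w 59.8 j7 -1.04
shift tool mm [-0.6  0.3  0.1] turn deg [-0.1   0.16 -0.01]
Fx,Fn -7.052304848933774 4.795167305115705
time: 43.65
position: [0.497, 0.3219, 0.0605]
tool_rot: [2.023, 2.131, -0.271]
ft_force: [-4.0, -6.4, 9.9]
grip_width: 0.688
t 43.65 pos [0.497  0.3219 0.0605] yaw y 3.0 tool z [ 0.012 -0.261 -0.965] F [-4.  -6.4  9.9] w 59.9 j7 -1.04
shift tool mm [-0.6  0.2 -0. ] turn deg [-0.07  0.16 -0.01]
Fx,Fn -8.580794767186255 7.994274908020445
scene31 407 orange a [-45.1  45.6] b [-49.7  55.8] c [ 40.   43.1 113. ] n in seat -0.873 -0.487
 lavender a [-39.5  36.3] c [17.3 99.2]
 body a min [-54.7 -54.5 -54. ] b [-42.5  38.5]
top31 295 orange a [-46.2  16.3] b [-24.2  21.7] c [37.7 40.7 44.8] n in seat 0.262 0.648
 lavender a  c 
 body a min [-58.  -57.9 -57.7] b [-36.7  30.8]
```

It is seated: its top is about 42 mm above the lower pack's top. I ease off and release.

```bash
python3 -m pendant '[[[0,0,0],[0,0,-0.002],1],[[0,0,0],[0,0,0],0.1],[[0,0,0],[0,0,0],-0.6],[[0,0,0],[0,0,0],-1],[[0,0,0],[0,0,0],-1]]'
python3 -m pendant '[[[0,0,0],[0,0,-0.01],-1],[[0,0,0],[0,0,-0.02],-1],[[0,0,0],[0,0,-0.04],-1],[[0,0,0],[0,0,-0.05],-1],[[0,0,0],[0,0,-0.05],-1],[[0,0,0],[-0.05,0,0],-1],[[0,0,0],[-0.05,0,0],-1],[[0,0,0],[-0.05,0,0],-1]]'
python3 -m pendant '[[[0,0,0],[-0.06,0,-0.02],-1],[[0,0,0],[-0.06,0,-0.02],-1],[[0,0,0],[-0.03,0,0],-1],[[0,0,0],[0,0,0],-1]]'
python3 -c "
from m import *
to(tcp_,None,Tp)
for k in('scene','top'): im=snap(k,k+'32')
lev('scene32')"
python3 held.py scene32 top32
```

```text
time: 44.38
position: [0.4968, 0.3247, 0.06]
tool_rot: [2.025, 2.135, -0.266]
ft_force: [-0.1, -0.0, -0.1]
grip_width: 0.939
time: 45.38
position: [0.5024, 0.2226, 0.2645]
tool_rot: [2.023, 2.136, -0.265]
ft_force: [-0.1, 0.1, 1.2]
grip_width: 0.995
time: 45.88
position: [0.5102, 0.0878, 0.3415]
tool_rot: [2.028, 2.128, -0.265]
ft_force: [-0.2, 0.2, -0.2]
grip_width: 0.996
t 45.88 pos [0.5102 0.0878 0.3415] yaw y 2.8 tool z [ 0.014 -0.258 -0.966] F [-0.2  0.2 -0.2] w 86.7 j7 -0.4
shift tool mm [298.4  -2.2 210.9] turn deg [ 0.04 -0.03 -0.26]
lever [158. 226.] 440 (array([ 532.2, -275.1]), array([ 20.7, 130.3]), 74.8)
scene32 476 orange a [-44.3  48.4] b [-22.4  25.2] c [39.8 41.9 44.2] n in seat 0.016 0.021
 lavender a [-42.8  46.8] c [ 8.1 34. ]
 body a min [-55.  -54.7 -54.2] b [-42.8  29.9]
top32 8 orange a [38.2 44.4] b [14.2 22.6] c [39.8 42.1 45.1] n in seat 0.736 0.06
 lavender a [62. 62.] c [31.6 31.6]
 body a min [36.3 36.3 37. ] b [-14.6  44.6]
```

View pics/scene32.png

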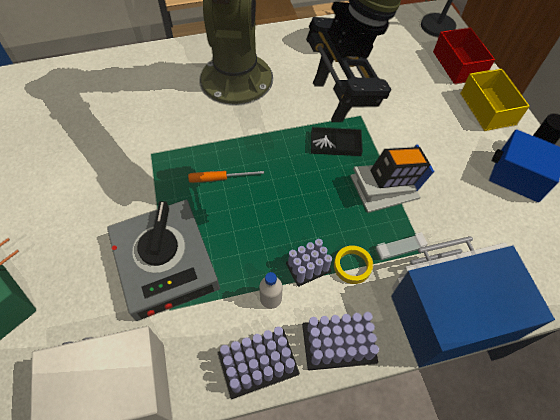

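View pics/top32.png

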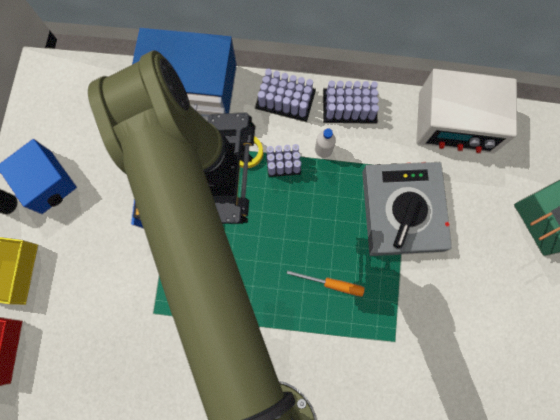

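```bash
python3 - <<'E'
import sys; sys.argv=['x']
exec(open('held.py').read())
for t in('scene0','scene32'):
    im=load(t);W=cloud(im);hsv=cv2.cvtColor(im['color'],cv2.COLOR_RGB2HSV);H,S,V=[hsv[...,i].astype(int) for i in range(3)]
    s=seat(W);q=(abs(s[...,0])<75)&(abs(s[...,1])<45)
    o=q&(H>5)&(H<22)&(S>150)&(s[...,2]>35)&(s[...,2]<50)
    if o.sum()>50: print(t,'orange',cv2.minAreaRect(s[o][:,:2].astype(np.float32)))
    lo=q&(s[...,2]>-36)&(s[...,2]<-6)&(V<90); print(t,'low pack dark a',np.percentile(s[lo][:,0],[1,99]).round(1),'b',np.percentile(s[lo][:,1],[1,99]).round(1))
    lv=q&(H>115)&(H<145)&(S>30)&(V>90)&(s[...,2]>-40)&(s[...,2]<0); print('low lav a',np.percentile(s[lv][:,0],[2,98]).round(1),'b',np.median(s[lv][:,1]).round(1))
E
```

```text
scene0 low pack dark a [-55.1  61.2] b [-44.1  40.3]
low lav a [-41.7  38.2] b -29.0
scene32 orange ((2.7744979858398438, -0.5651302337646484), (54.034053802490234, 98.12589263916016), 88.88338470458984)
scene32 low pack dark a [-54.9  61.8] b [-43.6  28.4]
low lav a [-42.5  43.3] b -29.4
```

All checks pass: the new pack is aligned within about 1°, the lower pack hasn't moved, and the lever is at click 4. I hand in.

```bash
python3 -c "
from bench import order
print(order.close_job())"
```

```text
the job is handed in; nothing more can be done
None
```

I stacked the orange-label pack on the cradle pack, pressed the selector against its end stop and set it four clicks clockwise. The job was handed in at about 46 s; no verdict was reported.

**Last checks (camera and wrist force):**
- **New pack:** it lies on the lower pack, in line within about 1° and about 1 mm off the middle line. Its top is about 42 mm above the lower pack's top. It was held against the backstop at about 6 N when set down, and about 8 N was the highest reading normal to the slope.
- **Lower pack:** unmoved to within the camera noise.
- **Selector:** pressed on its end stop at about 21 N for over 0.3 s, then turned one click at a time. The lever ended at 164.8°, which is about 1.74 rad (target 1.745).
- **Bystanders and arm:** the six bystanders look unmoved by eye in the last pictures. The gripper is open and clear of everything.

**What disagreed with the description:**
- **Fingertips:** they sit 32 mm short of the reported TCP, so my first sweep passed over the lever without touching it. I found the offset by touching the charger top and allowed for it afterwards.
- **Detents:** leaving a detent in a slow push took about 35–40 N at 90 mm, not 5 N. While finding that out, I turned the lever one click clockwise by accident before driving it to the stop.
- **Red dot:** it lies about 8° from the true stop. The stop itself matched the formula.

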